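Load a soil ring in the hand press and wind on the seating load

TASK

Set the steel ring that is packed with soil gently into the round recess of the press's pulled-out loading slide, then push the slide fully home so that the ring stands under the plunger. Then wind the handwheel clockwise until the plunger bears firmly on the soil, that is until the wheel takes about 0.3 N m more to turn than when it ran free (about 7 N more, pushed half-way out along a spoke), and leave it so; do not force it much beyond that, or the specimen is crushed, and leave the other things alone.

Things in the scene. Friction and masses are not known exactly. Their poses are not given: they have to be found in the camera images.
- specimen: steel ring packed full of brown soil, 49 mm outside diameter, 28 mm high, about 0.3 kg; loose, stands upright on the worktop. Origin: centre of its underside, z up. Grasp its outside. A tall drying oven stands 80 mm or more behind it.
- empty_ring: rust-brown empty steel ring that looks similar, 51 mm diameter, 30 mm high, standing on the worktop; not wanted. Origin: centre of its underside.
- press: green C-frame hand press fixed on the worktop. Origin: on the plunger axis at worktop height. Its own +x points to its column (which stands 55 to 97 mm behind the axis), its own -y along the loading slide towards the open end, z up. Head arm: top 180 mm above the worktop. Base 22 mm high, 75 mm to either side of the axis.
- tray (a joint): loading slide of the press: 0 m = pulled right out, 0.135 m = fully home against its stop; moves along the press's +y; stiff, needs about 3 N and stays where it is left.
- tray_nest (a point): centre of the floor of the round recess in the loading slide, 32 mm above the worktop; recess 57 mm across, 3 mm deep. Moves with the slide. The open handwheel above reaches out to 76 mm from the plunger axis.
- tray_tab (a point): centre of the outer face of the upright red tab on the outer end of the loading slide, 120 mm from tray_nest along the press's -y; the tab is 50 mm wide, 7 mm thick, from 25 to 59 mm above the worktop, this point is 47 mm above it. Push it along the press's +y to send the slide in.
- plunger_axis (a point): point on the plunger axis 32 mm above the worktop: tray_nest coincides with it when the slide is home.
- plunger: round steel plunger, 45 mm diameter, under the head of the press; origin: centre of its flat underside. Driven down by the wheel (5 mm per radian); sprung, so after it meets the specimen the wheel gets steadily heavier to turn.
- wheel (a joint): handwheel angle in rad, grows clockwise seen from above (which lowers the plunger); starts between 0.8 and 3, can go to 9.5. Free running it drags with a steady 0.27 N m (about 6 N half-way out along a spoke); a stopped wheel pushes back about 0.1 N m less, so compare like with like. It stays where it is left while the load is near its setting.
- wheel_hub (a point): centre of the handwheel, 215 mm above the worktop, on the plunger axis. Level black wheel, 153 mm outside diameter, rim 13 mm thick, hub 30 mm diameter reaching 10 mm above this point; threaded spindle end of 18 mm diameter may stand up to 41 mm above this point.
- wheel_gap (a point): middle of one of the three gaps between the spokes, 42 mm from wheel_hub, 215 mm above the worktop; turns with the wheel. Three flat spokes 11 mm wide and 8 mm high, 120 degrees apart, leave three open gaps from 15 to 63 mm radius, free down to 180 mm above the worktop. A spoke lies 60 degrees to either side of it.
- tin_a: white sample tin, 57 mm diameter, 31 mm high, a bystander on the worktop. Origin: centre of its underside.
- tin_b: white sample tin, 57 mm diameter, 31 mm high, a bystander on the worktop. Origin: centre of its underside.
- stopwatch: black and yellow stopwatch, 71 x 60 x 18 mm, a bystander on the worktop. Origin: centre of its underside.
Things that resemble listed ones, but are neither listed nor needed, are in the scene too. Leave any green or red look-alike of the specimen alone.

How it is judged (in metres and radians):
On the way, in this order (a step that is already met when the one before it is completed fails the run):
1. the soil ring stands flat in the recess of the loading slide, let go, the slide still out (horizontal distance between specimen and tray_nest below 0.007 m and z of specimen in the frame of tray_nest below 0.003 m and angle between specimen's own z axis and vertical below 0.1 rad and contact force between the fingers and specimen below 0.3 N and value of joint tray below 0.06 m), for 0.2 s.
2. the slide is fully home with the ring under the plunger (value of joint tray above 0.131 m and horizontal distance between specimen and plunger_axis below 0.009 m and z of specimen in the frame of tray_nest below 0.003 m and angle between specimen's own z axis and vertical below 0.1 rad), for 0.2 s.
3. the plunger bears firmly on the soil (over 32 N) (contact force between plunger and specimen above 32 N), for 0.2 s.
At the end, for the whole second after the job is handed in: Slide home within 4 mm, soil ring upright in the recess within 9 mm of the plunger axis, wheel at rest, plunger pressing on the soil ring with 32 to 80 N (wheel 0.16 to 0.4 N m heavier than free; aim for 0.3) (all of step 2 and contact force between plunger and specimen between 32 and 80 N and velocity of joint wheel below 0.1 rad/s); the robot touches nothing.
It fails at once if over-wound: more than 95 N on the specimen crushes it (contact force between plunger and specimen above 95 N).
It fails at once if the soil ring is dropped (linear speed of specimen above 0.6 m/s and contact force between the fingers and specimen below 0.3 N).
It fails at once if a bystander is disturbed (moved over 30 mm) (distance of any of empty_ring, tin_a, tin_b, stopwatch from where it was at the start of the episode above 0.03 m).
It also fails if it takes over 72 s, if anything falls off the work surface, if the arm or the gripper's body presses on something with over 40 N, if the wrist force passes 120 N, or if a joint passes its speed limit or range.

ROBOT

A 7-joint arm with a two-finger parallel gripper is mounted at the origin on a cart in front of the work surface, level with it; the furniture and walls round the work are solid. World frame = base frame: x ahead of the robot, y to its left, z up, the work surface at z = 0. Lengths are in m, angles in degrees, forces in N, time in s.
With the tool pointing down it reaches from about 0.4 to 0.85 m from the base axis. Payload 4.5 kg.
Tool frame: the origin (TCP) lies midway between the tips of the shut fingers; the grasp point (between the pads) lies 19 mm behind it; z points along the fingers, y is the line along which they close (so a half turn about z gives the same grasp; the last joint's range is limited). The gripper opens to 88 mm and grips with 3 to 60 N. Pads are 18 mm wide; open, the fingers measure 123 mm over their backs; the gripper's body (75 mm by 187 mm) begins 45 mm behind the grasp point.
Start: joints at [-67.219, 39.483, -11.15, 89.685, 9.013, 51.709, -12.324], TCP at [0.222, 0.584, 0.239] pointing down, gripper open.
Joint ranges: [-172.22, 172.22], [-26.19, 119.32], [-84.43, 86.54], [7.71, 146.69], [-57.33, 237.33], [2.42, 119.75], [-152.13, 152.13]. Speed limits (degrees/s): [147.25, 147.25, 180, 180, 180, 180, 180].

INTERFACE

Orientations are given as [roll, pitch, yaw] about the fixed x, y, z axes, in that order (R = Rz(yaw) Ry(pitch) Rx(roll)).
In Python, from cell import robot gives the robot as it stands.
- The arm moves only by the tool step_arm, never from a script. Its argument "commands" is a list of rows, each an object of numbers: "dx", "dy", "dz": the shift along the tool's x, y, z in m; "twist": the turn about the tool's z in rad; "claw": the opening, from 0 (shut) to 1 (fully open). In form: [{"dx": .., "dy": .., "dz": .., "twist": .., "claw": ..}, ...]. A call has 1 to 5 rows; each row shifts and turns the commanded pose from where the row before left it, along the tool's axes as they then stand; what a row does not reach is not made up. A row lasts 1/8 s, in which the tool goes at most 62.5 mm and 10.7 degrees, less where a joint would pass 70% of its speed; a pose out of reach is approached as far as the arm can. A call is refused whole if a number of a shift passes 0.0625 or a number of a turn 0.188, either way. A call with a gripper value outside its range is refused whole. The fingers move at their own pace and stop on an object; "force" is the grip in N (left out, the last holds). Time passes only in rows, so rows that do not move let the fingers close. It gives the time, the measured TCP pose, the force, the opening and the grip force at its end, in the units of the state.
- robot.sense(): the state, without advancing time (a new reading comes with each control period).
- robot.grab_frame(name): name is "side" or "top" or "wrist"; returns a dict with "img" (420x560x3 uint8, blue, green, red), "fov_y" (degrees; the focal length in pixels is half the picture's height over the tangent of half this angle, whatever the lens; pixels are square), "cx", "cy" (the principal point, pixels), "k1" (the pictures are not rectified: a ray, as slopes to the right and down, at radius r is drawn at 1 + k1 r^2 times it, then the intrinsics apply), "R" (3x3) and "t" (3): a world point X has camera coordinates R X + t; the wrist camera has in their place "tool_from_camera" (4x4, takes a point from camera to tool coordinates, whose origin is the TCP and whose axes are the flange's). Camera axes: x right, y down, z forward; pixel columns grow to the right and rows downward; lengths in m; the calibration is good to about 2 mm. A picture is of the moment at which its call begins: read the wrist's pose just before it. There is no depth.
- robot.hand_in(): hands the job in; it is judged then, once.
The state is a dict: "t": time; "joints": joint angles; "joint_vel": joint speeds; "joint_efforts": joint torques, N m; "tcp_pos": TCP position; "tool_rot": TCP orientation; "ft_force": force on the tool from outside, world axes, zero at the start; "torque": the same for the moment, N m; "gripper_width": finger opening in m; "finger_force": force on a finger pad.
Only numpy, scipy, OpenCV 4.12 (cv2) and the standard library are available. Lean on these libraries where they do the work, as an engineer would, in place of code of your own. Each camera call takes 0.05 s, during which the arm holds its last target. There are 200 camera calls.

## Working session

There is one attempt and no reset: what is moved stays moved. The work goes in short steps, Python scripts to look and compute and a tool call to move; the robot and the scene stay as the last step left them, time stands still between calls to the robot, and variables do not carry over. Pictures are saved under pics/ and viewed, at most 10 in all, crops included, and the job is handed in when it is done.

Besides the shell and the picture viewer there is one more tool, called after "Call:" by a JSON object that holds its "method" and its "body", one argument or row to a line. step_arm: Moves the arm, as the interface text tells. Its arguments: {"type":"object","properties":{"commands":{"type":"array"},"force":{"type":"number"}},"required":["commands"]}

```bash
mkdir -p pics; ls; cat > h.py <<'E'
import numpy as np, cv2, json
from cell import robot
from scipy.spatial.transform import Rotation as Ro
def grab(n,save=None):
    s=robot.sense(); f=robot.grab_frame(n)
    if n=='wrist':
        T=np.eye(4);T[:3,:3]=Ro.from_euler('xyz',s['tool_rot'],degrees=True).as_matrix();T[:3,3]=s['tcp_pos']
        W=T@np.array(f['tool_from_camera']);f['R']=W[:3,:3].T;f['t']=-W[:3,:3].T@W[:3,3]
    f['R']=np.array(f['R']);f['t']=np.array(f['t'])
    if save: cv2.imwrite('pics/'+save,f['img'])
    return f
def K(f):
    F=210/np.tan(np.radians(f['fov_y'])/2); return np.array([[F,0,f['cx']],[0,F,f['cy']],[0,0,1.]])
def ray(f,uv):
    p=cv2.undistortPoints(np.array([[uv]],float),K(f),np.array([f['k1'],0,0,0.]))[0,0]
    return -f['R'].T@f['t'], f['R'].T@np.array([p[0],p[1],1])
def onz(f,uv,z):
    o,d=ray(f,uv); return o+d*(z-o[2])/d[2]
def proj(f,X):
    return cv2.projectPoints(np.array(X,float).reshape(-1,1,3),cv2.Rodrigues(f['R'])[0],f['t'],K(f),np.array([f['k1'],0,0,0.]))[0][:,0]
E
python3 - <<'E'
from h import *
s=robot.sense();print({k:np.round(v,3).tolist() for k,v in s.items()})
for n in('side','top','wrist'):
    f=grab(n,n+'0.png');print(n,f['fov_y'],f['cx'],f['cy'],f['k1'],(-f['R'].T@f['t']).round(3),f['R'].round(2).tolist())
E
```

```text
pics
{'t': 0.0, 'joints': [-67.22, 39.534, -11.145, 89.745, 9.011, 51.709, -12.324], 'joint_vel': [0.05, 0.044, -0.043, 0.099, 0.039, -0.064, -0.019], 'joint_efforts': [0.001, -52.758, -1.267, -15.342, -0.053, 0.006, 0.0], 'tcp_pos': [0.222, 0.583, 0.238], 'tool_rot': [-179.894, 0.006, 159.16], 'ft_force': [0.132, -0.806, -0.002], 'torque': [0.007, -0.004, -0.001], 'finger_force': 0.0, 'gripper_width': 0.088}
side 53.53075014324129 277.1536076993149 216.31908079771566 -0.0036045044748650766 [ 0.132 -0.77   0.826] [[0.88, -0.47, 0.02], [-0.28, -0.56, -0.78], [0.37, 0.68, -0.63]]
top 42.21337155501394 277.5258737313607 207.98613667495837 0.04662147805147084 [-0.596 -0.251  1.592] [[0.21, -0.98, 0.02], [-0.76, -0.17, -0.62], [0.61, 0.12, -0.78]]
wrist 61.432906680623496 276.7860002025154 209.43547051029273 0.007629422651820474 [0.161 0.609 0.384] [[0.35, 0.93, -0.0], [0.9, -0.34, 0.26], [0.24, -0.09, -0.97]]
```

View pics/top0.png

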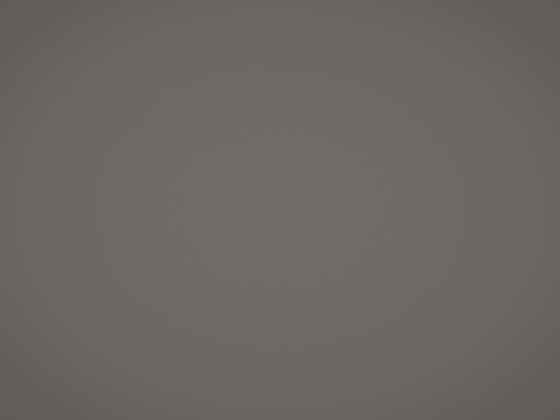

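View pics/side0.png

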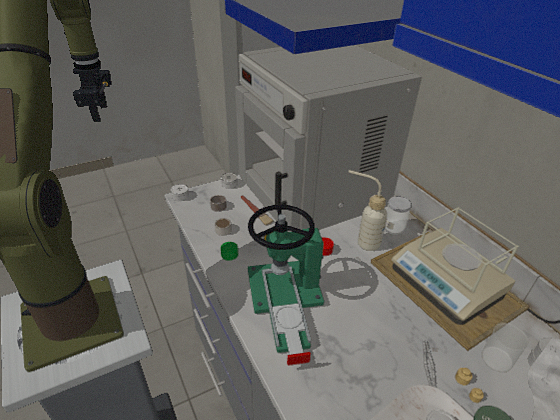

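The top view shows only featureless grey, so it is of no use for now. In the side view, the press is at about (285,270), with the wheel at (281,227), the slide recess at (289,318) and the red tab at (299,357). The ring candidates are at (223,226) and (218,202), a green look-alike is at (230,251) and a red one at (326,247). I'll look closer.

```bash
python3 - <<'E'
from h import *
a=cv2.imread('pics/side0.png');t=cv2.imread('pics/top0.png');print(t.std(),t.min(),t.max())
cv2.imwrite('pics/c1.png',cv2.resize(a[165:375,150:350],None,fx=2.85,fy=2.85,interpolation=cv2.INTER_CUBIC)[:600])
E
```

```text
4.074174024157218 87 112
```

View pics/c1.png

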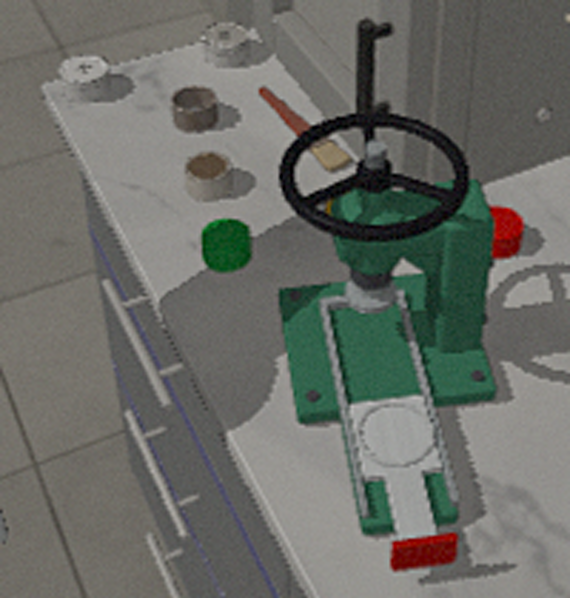

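View pics/wrist0.png

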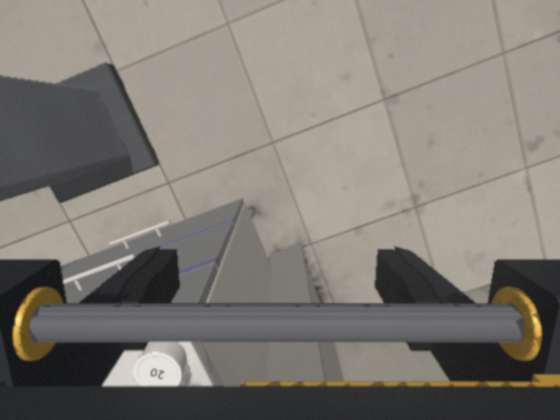

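```bash
python3 - <<'E'
from h import *
f=grab('side')
im=f['img'];hsv=cv2.cvtColor(im,cv2.COLOR_BGR2HSV)
# wheel: black
m=cv2.inRange(hsv,(0,0,0),(179,255,45)); m[:200]=0;m[255:]=0;m[:,:240]=0;m[:,322:]=0
c=max(cv2.findContours(m,cv2.RETR_EXTERNAL,cv2.CHAIN_APPROX_NONE)[0],key=cv2.contourArea)
p=np.array([onz(f,q,.215)[:2] for q in c[:,0]])
# robust circle fit radius .0765
from scipy.optimize import least_squares
r=least_squares(lambda v:np.hypot(*(p-v[:2]).T)-v[2],[*p.mean(0),.0765],loss='soft_l1',f_scale=.001)
print('wheel',r.x.round(4))
hub=r.x[:2]
# spokes: sample dark at radius .042
ang=np.arange(0,360,4); P=proj(f,[[hub[0]+.042*np.cos(np.radians(a)),hub[1]+.042*np.sin(np.radians(a)),.217] for a in ang])
g=hsv[...,2]
print([(int(a),int(g[int(round(v)),int(round(u))])) for a,(u,v) in zip(ang,P)])
# red tab
red=cv2.inRange(hsv,(0,150,60),(8,255,255))|cv2.inRange(hsv,(172,150,60),(179,255,255)); red[:335]=0;red[375:]=0;red[:,:270]=0;red[:,330:]=0
c=max(cv2.findContours(red,cv2.RETR_EXTERNAL,cv2.CHAIN_APPROX_NONE)[0],key=cv2.contourArea)
print('tab',cv2.boundingRect(c),cv2.approxPolyDP(c,2,True)[:,0].tolist())
# nest rim
print('nest approx',onz(f,(290,316.6),.035).round(4))
# specimen soil
so=cv2.inRange(hsv,(5,60,40),(20,200,200)); so[:212]=0;so[240:]=0;so[:,:210]=0;so[:,238:]=0
n,l,st,ce=cv2.connectedComponentsWithStats(so);i=1+st[1:,4].argmax();print('soil',st[i],ce[i],onz(f,ce[i],.028).round(4))
cr=im[205:245,205:245]; print(onz(f,(223,222),.028).round(4), onz(f,(218,199.5),.03).round(4),onz(f,(230,246),.028).round(4))
big=cv2.resize(im[208:240,208:240],(400,400),interpolation=cv2.INTER_CUBIC);big2=cv2.resize(im[295:365,262:332],(400,400),interpolation=cv2.INTER_CUBIC)
cv2.imwrite('pics/c2.png',np.hstack([big,big2]))
E
```

```text
wheel [ 0.4875 -0.138   0.0764]
[(0, 91), (4, 86), (8, 84), (12, 85), (16, 91), (20, 87), (24, 89), (28, 107), (32, 109), (36, 110), (40, 109), (44, 105), (48, 106), (52, 106), (56, 110), (60, 116), (64, 31), (68, 21), (72, 23), (76, 104), (80, 108), (84, 111), (88, 111), (92, 109), (96, 143), (100, 155), (104, 151), (108, 131), (112, 141), (116, 133), (120, 133), (124, 140), (128, 139), (132, 139), (136, 151), (140, 137), (144, 121), (148, 132), (152, 132), (156, 151), (160, 149), (164, 143), (168, 146), (172, 146), (176, 155), (180, 135), (184, 6), (188, 27), (192, 25), (196, 13), (200, 33), (204, 76), (208, 111), (212, 102), (216, 107), (220, 105), (224, 96), (228, 78), (232, 68), (236, 64), (240, 72), (244, 72), (248, 67), (252, 58), (256, 57), (260, 61), (264, 63), (268, 63), (272, 57), (276, 57), (280, 68), (284, 63), (288, 69), (292, 66), (296, 25), (300, 39), (304, 35), (308, 25), (312, 22), (316, 87), (320, 96), (324, 96), (328, 89), (332, 92), (336, 94), (340, 91), (344, 88), (348, 88), (352, 79), (356, 88)]
tab (287, 352, 24, 13) [[310, 353], [288, 355], [287, 363], [307, 362]]
nest approx [ 0.4549 -0.2522  0.035 ]
soil [216 219  13   9  90] [222.16666667 222.86666667] [0.4448 0.144  0.028 ]
[0.4486 0.1467 0.028 ] [0.4759 0.256  0.03  ] [0.4264 0.0402 0.028 ]
```

View pics/c2.png

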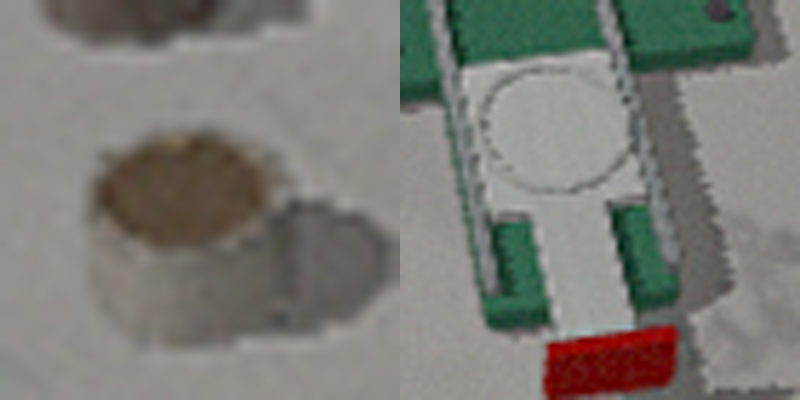

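The specimen is the light ring with the brown top, its centre at about side pixel (222,222.6), which gives about (0.445, 0.145). The grey-brown ring at (0.476, 0.256) is the empty one. The recess circle is at about (289.5,317) and the tab is just below it. I'll fly over to the specimen and check from the wrist camera.

Call:
{"method": "step_arm", "body": {
  "commands": [
    {"twist": -0.182,"claw": 1},
    {"twist": -0.182},
    {"dx": -0.0224,"dy": -0.0438,"dz": 0.006},
    {"dx": -0.0224,"dy": -0.0438,"dz": 0.006},
    {"dx": -0.0224,"dy": -0.0438,"dz": 0.006}
  ]
}}

```text
invalid input at $.commands[0]: expected keys dx, dy, dz, twist, claw
```

Call:
{"method": "step_arm", "body": {
  "commands": [
    {"dx": -0.0224,"dy": -0.0438,"dz": 0.006},
    {"dx": -0.0224,"dy": -0.0438,"dz": 0.006},
    {"dx": -0.0224,"dy": -0.0438,"dz": 0.006},
    {"dx": -0.0224,"dy": -0.0438,"dz": 0.006},
    {"dx": -0.0224,"dy": -0.0438,"dz": 0.006}
  ]
}}

```text
invalid input at $.commands[0]: expected keys dx, dy, dz, twist, claw
```

Call:
{"method": "step_arm", "body": {
  "commands": [
    {"dx": -0.0224,"dy": -0.0438,"dz": 0.006},
    {"dx": -0.0224,"dy": -0.0438,"dz": 0.006},
    {"dx": 0},
    {"dx": 0}
  ]
}}

```text
invalid input at $.commands[0]: expected keys dx, dy, dz, twist, claw
```

```bash
python3 - <<'E'
from h import *
s=robot.sense();print(s['t'],s['tcp_pos'],s['tool_rot'],np.round(s['joints'],1))
f=grab('wrist','w1.png');print(np.array(f['tool_from_camera']).round(3))
g=grab('side','s1.png');t=grab('top','t1.png');print('top std',t['img'].std())
# predicted place of specimen in wrist
print(proj(f,[[.445,.145,.028],[.445,.145,0],[.476,.256,.03]]).round(0))
for uv,z in(((310,353),.059),((288,355),.059),((287,363),.025),((307,362),.025)): print(onz(g,uv,z).round(4))
for uv in((289.5,317.3),(290,316.6)):print(onz(g,uv,.035).round(4))
w=f['img'];sd=g['img'][20:315,60:340]
cv2.imwrite('pics/v1.png',np.hstack([cv2.resize(w,(400,300)),cv2.resize(sd,(400,300))]))
E
```

```text
0.2 [0.2222969  0.58373887 0.23822973] [-1.79938271e+02  6.33393435e-03  1.59158999e+02] [-67.2  39.5 -11.1  89.7   9.   51.7 -12.3]
[[ 0.001 -0.966 -0.258  0.066]
 [ 1.     0.001 -0.     0.001]
 [ 0.001 -0.258  0.966 -0.146]
 [ 0.     0.     0.     1.   ]]
top std 4.073200016800137
[[ 17. 462.]
 [ 32. 443.]
 [105. 457.]]
[ 0.4368 -0.3684  0.059 ]
[ 0.3937 -0.3515  0.059 ]
[ 0.394  -0.3488  0.025 ]
[ 0.4333 -0.3663  0.025 ]
[ 0.4529 -0.2534  0.035 ]
[ 0.4549 -0.2522  0.035 ]
```

View pics/v1.png

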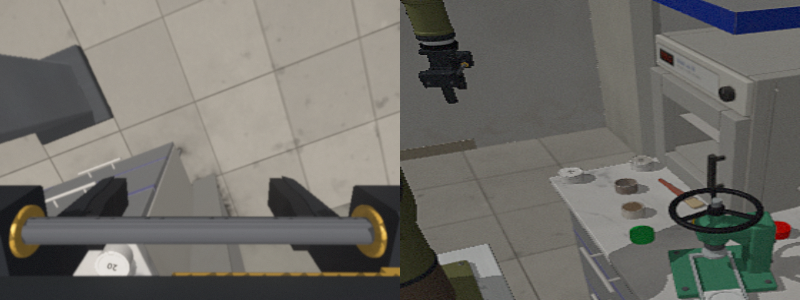

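The wrist view shows the floor, the worktop edge and a "20" tin, because the move was refused: every row needs all five keys. I'm resending it.

Call:
{"method": "step_arm", "body": {
  "commands": [
    {"dx": 0,"dy": 0,"dz": 0,"twist": -0.182,"claw": 1},
    {"dx": 0,"dy": 0,"dz": 0,"twist": -0.182,"claw": 1},
    {"dx": -0.0224,"dy": -0.0438,"dz": 0.006,"twist": 0,"claw": 1},
    {"dx": -0.0224,"dy": -0.0438,"dz": 0.006,"twist": 0,"claw": 1},
    {"dx": -0.0224,"dy": -0.0438,"dz": 0.006,"twist": 0,"claw": 1}
  ]
}}

```text
t: 0.98
tcp_pos: [0.2903, 0.4514, 0.2206]
tool_rot: [180.0, 0.0, -180.0]
ft_force: [1.1, -0.7, -0.1]
gripper_width: 0.088
finger_force: 0.0
```

Call:
{"method": "step_arm", "body": {
  "commands": [
    {"dx": -0.0224,"dy": -0.0438,"dz": 0.006,"twist": 0,"claw": 1},
    {"dx": -0.0224,"dy": -0.0438,"dz": 0.006,"twist": 0,"claw": 1},
    {"dx": -0.0224,"dy": -0.0438,"dz": 0.006,"twist": 0,"claw": 1},
    {"dx": -0.0224,"dy": -0.0438,"dz": 0.006,"twist": 0,"claw": 1},
    {"dx": -0.0224,"dy": -0.0438,"dz": 0.006,"twist": 0,"claw": 1}
  ]
}}

```text
t: 1.6
tcp_pos: [0.4025, 0.2325, 0.1907]
tool_rot: [180.0, 0.0, -180.0]
ft_force: [0.9, 0.2, 0.4]
gripper_width: 0.0882
finger_force: 0.0
```

Call:
{"method": "step_arm", "body": {
  "commands": [
    {"dx": -0.0224,"dy": -0.0438,"dz": 0.006,"twist": 0,"claw": 1},
    {"dx": -0.0224,"dy": -0.0438,"dz": 0.006,"twist": 0,"claw": 1},
    {"dx": 0,"dy": 0,"dz": 0,"twist": 0,"claw": 1},
    {"dx": 0,"dy": 0,"dz": 0,"twist": 0,"claw": 1}
  ]
}}

```text
t: 2.1
tcp_pos: [0.4465, 0.147, 0.1789]
tool_rot: [179.9, 0.0, -180.0]
ft_force: [0.8, 0.7, 0.1]
gripper_width: 0.0884
finger_force: 0.0
```

```bash
cat > m1.py <<'E'
from h import *
s=robot.sense();print(s['t'],s['tcp_pos'],s['tool_rot'],np.round(s['joints'],1))
f=grab('wrist','w1.png')
hsv=cv2.cvtColor(f['img'],cv2.COLOR_BGR2HSV)
pr=proj(f,[[.445,.145,.028]])[0];print('pred',pr)
so=cv2.inRange(hsv,(5,60,40),(22,220,200))
n,l,st,ce=cv2.connectedComponentsWithStats(so)
for i in range(1,n):
    if st[i,4]>300: print('soil',st[i],ce[i],onz(f,ce[i],.028).round(4))
E
python3 m1.py
```

```text
2.1 [0.44645724 0.14700725 0.1788787 ] [ 1.79932396e+02  1.79582928e-02 -1.79974997e+02] [-11.6  34.7 -19.1 119.1  22.2  29.5  43. ]
pred [272.84249315 192.49231543]
soil [ 251  173   46   46 1643] [273.76688984 195.32075472] [0.4475 0.1458 0.028 ]
soil [  12  286   51   76 1908] [ 32.09171908 323.48375262] [ 0.5719 -0.0828  0.028 ]
soil [ 491  286   52   75 1923] [521.60582423 323.60530421] [0.5717 0.3804 0.028 ]
soil [ 241  373  319   15 2180] [417.98577982 382.93211009] [0.6389 0.2894 0.028 ]
```

Call:
{"method": "step_arm", "body": {
  "commands": [
    {"dx": -0.001,"dy": -0.001,"dz": 0.05,"twist": 0,"claw": 1},
    {"dx": 0,"dy": 0,"dz": 0.05,"twist": 0,"claw": 1},
    {"dx": 0,"dy": 0,"dz": 0.04,"twist": 0,"claw": 1},
    {"dx": 0,"dy": 0,"dz": 0.02,"twist": 0,"claw": 1},
    {"dx": 0,"dy": 0,"dz": 0.009,"twist": 0,"claw": 1}
  ]
}}

```text
t: 2.78
tcp_pos: [0.4466, 0.1471, 0.0088]
tool_rot: [180.0, -0.1, -179.8]
ft_force: [-0.4, 0.5, -0.4]
gripper_width: 0.0879
finger_force: 0.0
```

Call:
{"method": "step_arm", "body": {
  "commands": [
    {"dx": 0,"dy": 0,"dz": 0,"twist": 0,"claw": 0.3},
    {"dx": 0,"dy": 0,"dz": 0,"twist": 0,"claw": 0.3},
    {"dx": 0,"dy": 0,"dz": 0,"twist": 0,"claw": 0.3},
    {"dx": 0,"dy": 0,"dz": 0,"twist": 0,"claw": 0.3}
  ],
  "force": 25
}}

```text
t: 3.28
tcp_pos: [0.4478, 0.1452, 0.0102]
tool_rot: [180.0, 0.1, 180.0]
ft_force: [-0.0, 0.0, 0.4]
gripper_width: 0.0501
finger_force: 0.0
```

Call:
{"method": "step_arm", "body": {
  "commands": [
    {"dx": 0,"dy": 0,"dz": 0,"twist": 0,"claw": 0.3},
    {"dx": 0,"dy": 0,"dz": 0,"twist": 0,"claw": 0.3}
  ]
}}

```text
t: 3.52
tcp_pos: [0.4478, 0.145, 0.0102]
tool_rot: [180.0, 0.0, 180.0]
ft_force: [0.6, -0.4, 5.4]
gripper_width: 0.0476
finger_force: 25.0
```

Call:
{"method": "step_arm", "body": {
  "commands": [
    {"dx": 0,"dy": 0,"dz": -0.01,"twist": 0,"claw": 0.3},
    {"dx": 0,"dy": 0,"dz": -0.02,"twist": 0,"claw": 0.3},
    {"dx": 0,"dy": 0,"dz": -0.03,"twist": 0,"claw": 0.3},
    {"dx": 0,"dy": 0,"dz": -0.03,"twist": 0,"claw": 0.3},
    {"dx": 0,"dy": 0,"dz": -0.03,"twist": 0,"claw": 0.3}
  ]
}}

```text
t: 4.15
tcp_pos: [0.4469, 0.1448, 0.1308]
tool_rot: [-180.0, -0.1, -180.0]
ft_force: [0.5, 0.3, -4.2]
gripper_width: 0.0475
finger_force: 25.0
```

Call:
{"method": "step_arm", "body": {
  "commands": [
    {"dx": 0,"dy": 0,"dz": -0.03,"twist": 0.1745,"claw": 0.3},
    {"dx": 0,"dy": 0,"dz": -0.03,"twist": 0.1745,"claw": 0.3},
    {"dx": 0,"dy": 0,"dz": -0.03,"twist": 0.1745,"claw": 0.3},
    {"dx": 0,"dy": 0,"dz": -0.03,"twist": 0.1745,"claw": 0.3},
    {"dx": 0,"dy": 0,"dz": -0.03,"twist": 0.1745,"claw": 0.3}
  ]
}}

```text
t: 4.78
tcp_pos: [0.4463, 0.1447, 0.2807]
tool_rot: [-179.9, -0.1, 129.7]
ft_force: [0.4, 0.2, -4.1]
gripper_width: 0.0478
finger_force: 25.0
```

Call:
{"method": "step_arm", "body": {
  "commands": [
    {"dx": 0,"dy": 0,"dz": -0.03,"twist": 0.1745,"claw": 0.3},
    {"dx": 0,"dy": 0,"dz": -0.03,"twist": 0.1745,"claw": 0.3},
    {"dx": 0,"dy": 0,"dz": 0,"twist": 0.1745,"claw": 0.3},
    {"dx": 0,"dy": 0,"dz": 0,"twist": 0.1745,"claw": 0.3},
    {"dx": 0,"dy": 0,"dz": 0,"twist": 0.1745,"claw": 0.3}
  ]
}}

```text
t: 5.4
tcp_pos: [0.4461, 0.1448, 0.3395]
tool_rot: [-179.9, 0.0, 79.7]
ft_force: [0.8, -0.7, -3.1]
gripper_width: 0.0477
finger_force: 25.0
```

Call:
{"method": "step_arm", "body": {
  "commands": [
    {"dx": 0,"dy": 0,"dz": 0,"twist": 0.1745,"claw": 0.3},
    {"dx": 0,"dy": 0,"dz": 0,"twist": 0,"claw": 0.3}
  ]
}}

```text
t: 5.65
tcp_pos: [0.4463, 0.1449, 0.3395]
tool_rot: [-179.9, 0.1, 70.2]
ft_force: [-0.4, 0.1, -2.3]
gripper_width: 0.0473
finger_force: 25.0
```

Call:
{"method": "step_arm", "body": {
  "commands": [
    {"dx": -0.0461,"dy": 0.0142,"dz": 0,"twist": 0,"claw": 0.3},
    {"dx": -0.0461,"dy": 0.0142,"dz": 0,"twist": 0,"claw": 0.3},
    {"dx": -0.0461,"dy": 0.0142,"dz": 0,"twist": 0,"claw": 0.3},
    {"dx": -0.0461,"dy": 0.0142,"dz": 0,"twist": 0,"claw": 0.3},
    {"dx": -0.0461,"dy": 0.0142,"dz": 0,"twist": 0,"claw": 0.3}
  ]
}}

```text
t: 6.28
tcp_pos: [0.4346, -0.097, 0.3397]
tool_rot: [-180.0, -0.0, 70.3]
ft_force: [-0.1, 0.1, -3.1]
gripper_width: 0.0481
finger_force: 25.0
```

Call:
{"method": "step_arm", "body": {
  "commands": [
    {"dx": -0.0461,"dy": 0.0142,"dz": 0,"twist": 0,"claw": 0.3},
    {"dx": -0.0461,"dy": 0.0142,"dz": 0,"twist": 0,"claw": 0.3},
    {"dx": -0.0461,"dy": 0.0142,"dz": 0,"twist": 0,"claw": 0.3},
    {"dx": -0.0461,"dy": 0.0142,"dz": 0,"twist": 0,"claw": 0.3},
    {"dx": -0.0461,"dy": 0.0142,"dz": 0,"twist": 0,"claw": 0.3}
  ]
}}

```text
t: 6.9
tcp_pos: [0.4229, -0.3375, 0.3394]
tool_rot: [-179.9, -0.1, 70.3]
ft_force: [1.1, -0.1, -3.3]
gripper_width: 0.0472
finger_force: 25.0
```

Call:
{"method": "step_arm", "body": {
  "commands": [
    {"dx": 0,"dy": 0,"dz": 0.04,"twist": 0,"claw": 0.3},
    {"dx": 0,"dy": 0,"dz": 0.04,"twist": 0,"claw": 0.3},
    {"dx": 0,"dy": 0,"dz": 0.03,"twist": 0,"claw": 0.3},
    {"dx": 0,"dy": 0,"dz": 0,"twist": 0,"claw": 0.3},
    {"dx": 0,"dy": 0,"dz": 0,"twist": 0,"claw": 0.3}
  ]
}}

```text
t: 7.52
tcp_pos: [0.424, -0.337, 0.2307]
tool_rot: [179.9, 0.0, 70.1]
ft_force: [-0.5, 0.2, -3.0]
gripper_width: 0.0477
finger_force: 25.0
```

```bash
python3 - <<'E'
from h import *
s=robot.sense();print(s['t'],s['tcp_pos'],s['tool_rot'],np.round(s['joints'],1),s['finger_force'])
f=grab('wrist','w2.png')
print(proj(f,[[.4535,-.253,.035],[.4875,-.138,.215],[.4145,-.359,.059]]).round(0))
E
```

```text
7.525 [ 0.42400428 -0.33699708  0.23070646] [1.79914552e+02 3.74588985e-03 7.01115368e+01] [ 27.8  34.    9.5 105.5  -8.1  41.1  21.9] 24.978410008725405
[[ 276.   90.]
 [ 253. -327.]
 [ 275.  216.]]
```

View pics/w2.png

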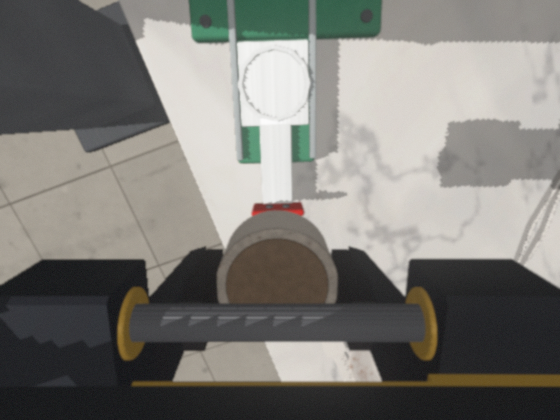

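The wrist view shows the recess circle at about (278,84), the red tab top at about (278,209), the base plate edge along row 40, and the slide running straight up the picture. The held ring is level at (278,275).

```bash
python3 - <<'E'
from h import *
s=robot.sense();f=grab('wrist');im=f['img'];hsv=cv2.cvtColor(im,cv2.COLOR_BGR2HSV);g=cv2.cvtColor(im,cv2.COLOR_BGR2GRAY)
# recess circle: radial dark minima, fitted on plane z=.035
c=np.array([278.,84.]);pts=[]
for a in np.radians(np.arange(0,360,6)):
    rr=np.arange(29,41,.5);uv=c+rr[:,None]*[np.cos(a),np.sin(a)]
    v=cv2.remap(g,uv[:,0].astype('f4')[None],uv[:,1].astype('f4')[None],cv2.INTER_LINEAR)[0]
    pts.append(onz(f,uv[v.argmin()],.035)[:2])
p=np.array(pts)
from scipy.optimize import least_squares
r=least_squares(lambda v:np.hypot(*(p-v[:2]).T)-v[2],[*p.mean(0),.0285],loss='soft_l1',f_scale=.0007);print('nest',r.x.round(4),np.std(np.hypot(*(p-r.x[:2]).T)).round(4))
nest=r.x[:2]
red=cv2.inRange(hsv,(0,150,60),(8,255,255))|cv2.inRange(hsv,(172,150,60),(179,255,255));red[:190]=0;red[225:]=0
x,y,w,h=cv2.boundingRect(red);print('tab box',x,y,w,h)
for uv in((x,y),(x+w,y),(x,y+h),(x+w,y+h)):print(onz(f,uv,.059).round(4))
# base edge z=.022: green lower boundary
gr=cv2.inRange(hsv,(65,80,20),(90,255,160))
e=[]
for u in list(range(198,226,3))+list(range(325,378,3)):
    q=np.where(gr[:70,u])[0]
    if len(q):e.append(onz(f,(u,q.max()+.5),.022)[:2])
e=np.array(e);l=cv2.fitLine(e.astype('f4'),cv2.DIST_HUBER,0,.01,.01).ravel();print('base edge dir deg',np.degrees(np.arctan2(l[1],l[0])), 'pt',l[2:])
n=np.array([-l[1],l[0]]);print('perp nest->base edge',n@(l[2:]-nest))
# held ring bottom? side view hub
S=grab('side');
t=np.array([onz(f,(x+w/2,y),.059)[:2],onz(f,(x+w/2,y+h),.059)[:2]])
for q in t: d=nest-q;print('tab->nest',d,np.linalg.norm(d),np.degrees(np.arctan2(d[1],d[0])))
yaw=np.radians(s['tool_rot'][2]);d=nest-s['tcp_pos'][:2]
print('yaw',s['tool_rot'][2],'tool dx,dy to nest',d@[np.cos(yaw),np.sin(yaw)],d@[np.sin(yaw),-np.cos(yaw)])
d=np.array([.4875,-.138])-nest;print('nest->hub',np.linalg.norm(d),np.degrees(np.arctan2(d[1],d[0])))
E
```

```text
nest [ 0.457  -0.2486  0.0306] 0.0018
tab box 252 205 50 10
[ 0.3984 -0.3423  0.059 ]
[ 0.442  -0.3581  0.059 ]
[ 0.3949 -0.3513  0.059 ]
[ 0.4389 -0.3672  0.059 ]
base edge dir deg -17.585985 pt [ 0.4795966  -0.21241568]
perp nest->base edge 0.04135990228389555
tab->nest [0.03683596 0.10155811] 0.1080321148405847 70.06387398759598
tab->nest [0.04011338 0.11063966] 0.11768694766454486 70.07144104644273
yaw 70.0892864629751 tool dx,dy to nest 0.09442270831628456 0.0006441907462014958
nest->hub 0.11476928252697187 74.60161631626245
```

Call:
{"method": "step_arm", "body": {
  "commands": [
    {"dx": 0,"dy": 0,"dz": -0.06,"twist": 0,"claw": 0.3},
    {"dx": 0,"dy": 0,"dz": -0.05,"twist": 0,"claw": 0.3},
    {"dx": 0.05,"dy": 0,"dz": -0.01,"twist": 0,"claw": 0.3},
    {"dx": 0.05,"dy": 0,"dz": 0,"twist": 0,"claw": 0.3},
    {"dx": 0.045,"dy": 0,"dz": 0,"twist": 0,"claw": 0.3}
  ]
}}

```text
t: 8.3
tcp_pos: [0.4737, -0.1986, 0.351]
tool_rot: [179.9, -0.0, 70.1]
ft_force: [0.7, -0.1, -3.3]
gripper_width: 0.0476
finger_force: 25.0
```

Call:
{"method": "step_arm", "body": {
  "commands": [
    {"dx": 0,"dy": 0,"dz": 0,"twist": 0,"claw": 0.3},
    {"dx": 0,"dy": 0,"dz": 0,"twist": 0,"claw": 0.3}
  ]
}}

```text
t: 8.55
tcp_pos: [0.4728, -0.2009, 0.3504]
tool_rot: [179.9, 0.0, 70.0]
ft_force: [-0.3, 0.0, -3.8]
gripper_width: 0.0476
finger_force: 25.0
```

```bash
python3 - <<'E'
from h import *
from scipy.optimize import least_squares
s=robot.sense();print(s['t'],s['tcp_pos'],s['tool_rot'])
f=grab('wrist','w3.png');hsv=cv2.cvtColor(f['img'],cv2.COLOR_BGR2HSV)
so=cv2.inRange(hsv,(5,60,20),(22,220,200));n,l,st,ce=cv2.connectedComponentsWithStats(so);
for i in range(1,n):
    if st[i,4]>500: print('soil',st[i],ce[i],onz(f,ce[i],s['tcp_pos'][2]+.018).round(4))
print(proj(f,[[.4965,-.1405,.215]]))
cv2.imwrite('pics/w3b.png',cv2.convertScaleAbs(f['img'],alpha=1.4))
E
```

```text
8.55 [ 0.47284429 -0.20085079  0.35041587] [1.79935102e+02 3.63108909e-02 7.00465299e+01]
soil [ 477   28   83  252 8133] [521.85245297 137.26779786] [ 0.5748 -0.1742  0.3684]
soil [ 226  239  102   65 5424] [276.67256637 274.35932891] [ 0.4753 -0.1945  0.3684]
soil [ 116  286   34   76 1359] [129.09124356 323.73068433] [ 0.411  -0.1946  0.3684]
soil [ 405  286   34   76 1355] [424.52915129 324.02804428] [ 0.5247 -0.2359  0.3684]
soil [ 130  373  430   15 3600] [394.18055556 381.71055556] [ 0.5057 -0.2589  0.3684]
[[278.81687792 118.11027488]]
```

View pics/w3b.png

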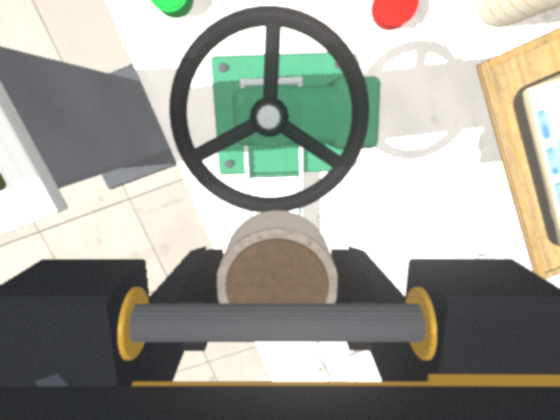

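The wheel is in full view, centred at about (269,110), with spokes pointing up, lower left and lower right. The press base is behind it and the held ring is at (277,280).

```bash
python3 - <<'E'
from h import *
from scipy.optimize import least_squares
s=robot.sense();f=grab('wrist');im=f['img'];g=im.max(2)
m=cv2.inRange(g,0,45)
c0=np.array([269.,110.]);P=[];Q=[]
for a in np.radians(np.arange(0,360,3)):
    rr=np.arange(70,125,.5);uv=c0+rr[:,None]*[np.cos(a),np.sin(a)];
    ok=(uv[:,1]>1)&(uv[:,1]<205);uv=uv[ok]
    v=cv2.remap(g,uv[:,0].astype('f4')[None],uv[:,1].astype('f4')[None],cv2.INTER_LINEAR)[0]
    d=np.where(v<42)[0]
    if len(d)>8 and len(d)<50 and ok.sum()>100: P.append(onz(f,uv[d.max()],.215)[:2]);Q.append(onz(f,uv[d.min()],.215)[:2])
P=np.array(P);fit=lambda P,r0:least_squares(lambda v:np.hypot(*(P-v[:2]).T)-v[2],[*P.mean(0),r0],loss='soft_l1',f_scale=.001).x
w=fit(P,.0765);print('wheel outer',w.round(4),len(P),'inner',fit(np.array(Q),.063).round(4))
hub=w[:2];nest=np.array([.457,-.2486]);d=hub-nest;print('nest->hub',np.linalg.norm(d),np.degrees(np.arctan2(d[1],d[0])))
yaw=np.radians(s['tool_rot'][2]);X=np.array([np.cos(yaw),np.sin(yaw)]);Y=np.array([np.sin(yaw),-np.cos(yaw)])
print('hub in tool rel nest',d@X,d@Y,'tcp rel nest',(s['tcp_pos'][:2]-nest)@X,(s['tcp_pos'][:2]-nest)@Y)
for R in(.03,.042,.052):
    ang=np.arange(0,360,2);pp=proj(f,[[hub[0]+R*np.cos(np.radians(a)),hub[1]+R*np.sin(np.radians(a)),.219] for a in ang])
    print(R,[int(a) for a,(u,v) in zip(ang,pp) if g[int(round(v)),int(round(u))]<40])
# base plate far/near green edges along press y, z=.022; slide seen between?
hsv=cv2.cvtColor(im,cv2.COLOR_BGR2HSV);gr=cv2.inRange(hsv,(65,80,20),(90,255,220))
for u in(225,230,325,330):
    q=np.where(gr[:200,u])[0];a=onz(f,(u,q.min()),.022);b=onz(f,(u,q.max()),.022);print(u,q.min(),q.max(),a.round(4),b.round(4),np.linalg.norm(a-b))
E
```

```text
wheel outer [ 0.4622 -0.132   0.0467] 8 inner [ 0.503  -0.1379  0.0784]
nest->hub 0.11667324459576048 87.42709899265937
hub in tool rel nest 0.11128548741269725 -0.035045488951084024 tcp rel nest 0.04950897766583831 -0.0015044006621792796
0.03 []
0.042 []
0.052 []
225 56 172 [ 0.4591 -0.0506  0.022 ] [ 0.4043 -0.1849  0.022 ] 0.1451187888776999
230 56 171 [ 0.465  -0.0527  0.022 ] [ 0.4111 -0.186   0.022 ] 0.14374258945876905
325 53 168 [ 0.5769 -0.0898  0.022 ] [ 0.5328 -0.2259  0.022 ] 0.14311072864418933
330 53 168 [ 0.5827 -0.0919  0.022 ] [ 0.5392 -0.2282  0.022 ] 0.14312667244549898
```

```bash
cat > wheel.py <<'E'
from h import *
from scipy.optimize import least_squares
def wheel(f,c0,vmax=205,thr=60):
    g=cv2.GaussianBlur(f['img'],(3,3),0).max(2);P=[];Q=[]
    for a in np.radians(np.arange(0,360,3)):
        rr=np.arange(75,112,.5);uv=c0+rr[:,None]*[np.cos(a),np.sin(a)]
        if uv[:,1].min()<0 or uv[:,1].max()>vmax: continue
        v=cv2.remap(g,uv[:,0].astype('f4')[None],uv[:,1].astype('f4')[None],cv2.INTER_LINEAR)[0]
        d=np.where(v<thr)[0]
        if 12<len(d)<60: P.append(onz(f,uv[d.max()],.215)[:2])
    P=np.array(P);w=least_squares(lambda v:np.hypot(*(P-v[:2]).T)-v[2],[*P.mean(0),.0765],loss='soft_l1',f_scale=.0007).x
    return w,len(P),g
def spokes(f,hub,g,thr=60):
    out={}
    for R in(.03,.042,.052):
        ang=np.arange(0,360,2);pp=proj(f,[[hub[0]+R*np.cos(np.radians(a)),hub[1]+R*np.sin(np.radians(a)),.219] for a in ang])
        out[R]=[int(a) for a,(u,v) in zip(ang,pp) if 0<=v<420 and g[int(round(v)),int(round(u))]<thr]
    return out
E
python3 - <<'E'
from wheel import *
f={**grab('wrist')};g=f['img'].max(2)
print(g[100:120:4,175:190:3], g[60:64,268:276])
for thr in(50,60):
    w,n,gg=wheel(f,np.array([269.,110.]),212,thr);print(thr,w.round(4),n,spokes(f,w[:2],gg,thr))
E
```

```text
[[ 45  46  44  40 140]
 [ 43  45  42  42 145]
 [ 42  42  42  41 145]
 [ 42  41  38  45 147]
 [ 45  44  40  41 142]] [[53 52 56 54 53 53 53 54]
 [55 53 54 51 56 53 53 52]
 [51 52 52 54 54 56 49 53]
 [52 51 53 54 51 52 52 52]]
50 [ 0.4897 -0.1366  0.0744] 29 {0.03: [180, 182, 184, 186, 188, 190, 192, 194, 300, 302, 304, 306, 308, 310, 312, 314], 0.042: [184, 186, 188, 190, 192, 304, 306, 308, 310, 312], 0.052: [184, 186, 188, 190, 306, 308, 310]}
60 [ 0.4896 -0.1374  0.0746] 66 {0.03: [60, 62, 64, 66, 68, 70, 72, 74, 178, 180, 182, 184, 186, 188, 190, 192, 194, 300, 302, 304, 306, 308, 310, 312, 314, 316], 0.042: [64, 66, 68, 70, 182, 184, 186, 188, 190, 192, 302, 304, 306, 308, 310, 312, 314], 0.052: [182, 184, 186, 188, 190, 304, 306, 308, 310, 312]}
```

Call:
{"method": "step_arm", "body": {
  "commands": [
    {"dx": 0,"dy": 0,"dz": 0,"twist": -0.034,"claw": 0.3},
    {"dx": -0.06,"dy": 0,"dz": 0,"twist": 0,"claw": 0.3},
    {"dx": -0.06,"dy": -0.001,"dz": 0,"twist": 0,"claw": 0.3},
    {"dx": 0,"dy": 0,"dz": 0.05,"twist": 0,"claw": 0.3},
    {"dx": 0,"dy": 0,"dz": 0.05,"twist": 0,"claw": 0.3}
  ]
}}

```text
t: 9.32
tcp_pos: [0.4347, -0.3159, 0.249]
tool_rot: [179.9, 0.0, 71.9]
ft_force: [0.8, -0.2, -3.8]
gripper_width: 0.0474
finger_force: 25.0
```

Call:
{"method": "step_arm", "body": {
  "commands": [
    {"dx": 0,"dy": 0,"dz": 0.05,"twist": 0,"claw": 0.3},
    {"dx": 0,"dy": 0,"dz": 0.05,"twist": 0,"claw": 0.3},
    {"dx": 0,"dy": 0,"dz": 0.05,"twist": 0,"claw": 0.3},
    {"dx": 0,"dy": 0,"dz": 0,"twist": 0,"claw": 0.3},
    {"dx": 0,"dy": 0,"dz": 0,"twist": 0,"claw": 0.3}
  ]
}}

```text
t: 9.95
tcp_pos: [0.4358, -0.3153, 0.1011]
tool_rot: [179.9, 0.0, 72.0]
ft_force: [0.7, -0.4, -2.9]
gripper_width: 0.0476
finger_force: 25.0
```

```bash
python3 - <<'E'
from h import *
s=robot.sense();print(s['t'],s['tcp_pos'],s['tool_rot'])
f=grab('wrist','w4.png');im=f['img']
pr=proj(f,[[.4563,-.2485,.035]])[0];print('pred',pr)
g=cv2.medianBlur(cv2.cvtColor(im,cv2.COLOR_BGR2GRAY),3)
cs=cv2.HoughCircles(g[:230],cv2.HOUGH_GRADIENT,1,20,param1=60,param2=18,minRadius=38,maxRadius=70)
yaw=np.radians(s['tool_rot'][2]);X=np.array([np.cos(yaw),np.sin(yaw)]);Y=np.array([np.sin(yaw),-np.cos(yaw)])
if cs is not None:
  for u,v,r in cs[0][:5]:
    n=onz(f,(u,v),.035)[:2];print(u,v,r,n.round(4),'tool d',((n-s['tcp_pos'][:2])@X).round(4),((n-s['tcp_pos'][:2])@Y).round(4),'R',np.linalg.norm(onz(f,(u+r,v),.035)[:2]-n).round(4))
cv2.imwrite('pics/w4b.png',cv2.resize(im[20:320,130:430],(600,600)))
E
```

```text
9.95 [ 0.4357993  -0.31525886  0.10112146] [1.79862904e+02 4.36435204e-02 7.19642620e+01]
pred [274.39112584 110.37348511]
275.5 106.5 56.1 [ 0.4576 -0.2467] tool d 0.072 -0.0005 R 0.0323
251.5 107.5 65.0 [ 0.4443 -0.2429] tool d 0.0714 -0.0144 R 0.0374
263.5 123.5 67.2 [ 0.448  -0.2535] tool d 0.0625 -0.0075 R 0.0391
159.5 86.5 51.6 [ 0.3984 -0.2161] tool d 0.0827 -0.0663 R 0.0292
```

View pics/w4b.png

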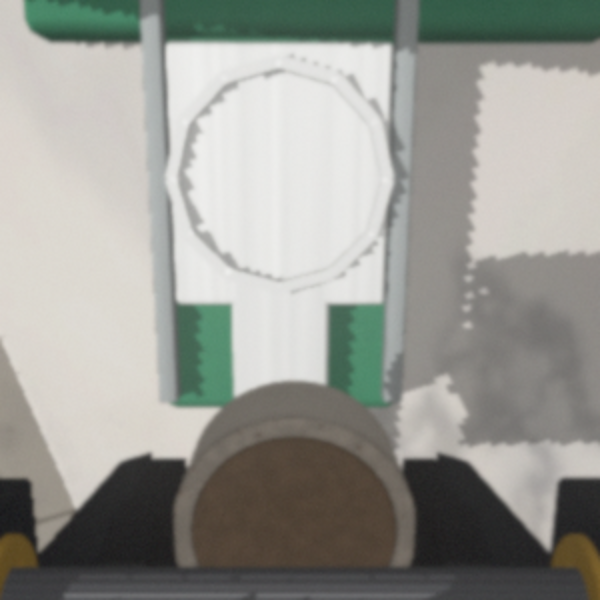

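The recess is at about wrist pixel (271,107), on the slide axis. The held ring's front edge is at row 228 (top) and row 210 (bottom). I'll use that edge to check the fore-aft offset.

```bash
python3 - <<'E'
from h import *
s=robot.sense();print(s['tcp_pos'],s['tool_rot'][2]);f=grab('wrist')
yaw=np.radians(s['tool_rot'][2]);X=np.array([np.cos(yaw),np.sin(yaw)]);Y=np.array([np.sin(yaw),-np.cos(yaw)])
T=lambda uv,z:((onz(f,uv,z)[:2]-s['tcp_pos'][:2])@np.array([X,Y]).T).round(4)
z=s['tcp_pos'][2]
print('front top',T((277.5,228.5),z+.018),'front bottom',T((277.5,210.3),z-.010))
print('L/R top',T((217.5,270),z+.018),T((337.5,270),z+.018))
for uv in((271,106.5),(272.5,107),(274,106.5)):print('nest',T(uv,.035))
print('recess L R T B',T((222.5,106.5),.035),T((323.5,106.5),.035),T((271,55),.035),T((271,159.5),.035))
print('slide far/near edges',T((271,41),.035),T((271,171.5),.035))
E
```

```text
[ 0.43624745 -0.31541585  0.10174395] 71.97084285728307
front top [0.0258 0.0004] front bottom [0.0253 0.0005]
L/R top [ 0.0087 -0.0231] [0.0087 0.024 ]
nest [ 0.072 -0.003]
nest [ 0.0717 -0.0022]
nest [ 0.072  -0.0013]
recess L R T B [ 0.0719 -0.031 ] [0.072  0.0273] [ 0.0994 -0.0029] [ 0.0415 -0.0031]
slide far/near edges [ 0.1066 -0.0029] [ 0.0342 -0.0032]
```

Call:
{"method": "step_arm", "body": {
  "commands": [
    {"dx": 0.01,"dy": -0.0026,"dz": 0.025,"twist": 0,"claw": 0.3},
    {"dx": 0,"dy": 0,"dz": 0.024,"twist": 0,"claw": 0.3},
    {"dx": 0.015,"dy": 0,"dz": 0,"twist": 0,"claw": 0.3},
    {"dx": 0,"dy": 0,"dz": 0,"twist": 0,"claw": 0.3}
  ]
}}

```text
t: 10.55
tcp_pos: [0.442, -0.2879, 0.0522]
tool_rot: [179.9, -0.1, 72.2]
ft_force: [0.1, -0.7, -2.9]
gripper_width: 0.0478
finger_force: 25.0
```

Call:
{"method": "step_arm", "body": {
  "commands": [
    {"dx": 0.01,"dy": 0,"dz": 0,"twist": 0,"claw": 0.3},
    {"dx": 0.01,"dy": 0,"dz": 0,"twist": 0,"claw": 0.3},
    {"dx": 0,"dy": 0,"dz": 0,"twist": 0,"claw": 0.3}
  ]
}}

```text
t: 10.92
tcp_pos: [0.4471, -0.2691, 0.051]
tool_rot: [180.0, -0.1, 72.1]
ft_force: [0.6, -0.1, -3.6]
gripper_width: 0.0478
finger_force: 25.0
```

Call:
{"method": "step_arm", "body": {
  "commands": [
    {"dx": 0.004,"dy": 0,"dz": 0,"twist": 0,"claw": 0.3},
    {"dx": 0.004,"dy": 0,"dz": 0,"twist": 0,"claw": 0.3},
    {"dx": 0,"dy": 0,"dz": 0,"twist": 0,"claw": 0.3}
  ]
}}

```text
t: 11.3
tcp_pos: [0.449, -0.2625, 0.0506]
tool_rot: [-180.0, -0.0, 72.0]
ft_force: [0.1, -0.3, -3.6]
gripper_width: 0.0472
finger_force: 25.0
```

Call:
{"method": "step_arm", "body": {
  "commands": [
    {"dx": 0.004,"dy": 0,"dz": 0,"twist": 0,"claw": 0.3},
    {"dx": 0.004,"dy": 0,"dz": 0,"twist": 0,"claw": 0.3},
    {"dx": 0,"dy": 0,"dz": 0,"twist": 0,"claw": 0.3}
  ]
}}

```text
t: 11.68
tcp_pos: [0.4516, -0.2547, 0.0507]
tool_rot: [-180.0, -0.0, 72.0]
ft_force: [-0.7, -0.1, -3.4]
gripper_width: 0.0479
finger_force: 25.0
```

Call:
{"method": "step_arm", "body": {
  "commands": [
    {"dx": 0.004,"dy": 0,"dz": 0,"twist": 0,"claw": 0.3},
    {"dx": 0.0045,"dy": 0,"dz": 0,"twist": 0,"claw": 0.3},
    {"dx": 0,"dy": 0,"dz": 0.004,"twist": 0,"claw": 0.3},
    {"dx": 0,"dy": 0,"dz": 0,"twist": 0,"claw": 0.3}
  ]
}}

```text
t: 12.18
tcp_pos: [0.4538, -0.2471, 0.0463]
tool_rot: [-180.0, -0.0, 72.0]
ft_force: [-0.4, 0.1, -3.5]
gripper_width: 0.0476
finger_force: 25.0
```

Call:
{"method": "step_arm", "body": {
  "commands": [
    {"dx": 0,"dy": 0,"dz": 0.002,"twist": 0,"claw": 0.3},
    {"dx": 0,"dy": 0,"dz": 0.001,"twist": 0,"claw": 0.3},
    {"dx": 0,"dy": 0,"dz": 0,"twist": 0,"claw": 0.3}
  ]
}}

```text
t: 12.55
tcp_pos: [0.4539, -0.2473, 0.0436]
tool_rot: [-180.0, -0.0, 72.0]
ft_force: [-0.8, -0.8, -3.5]
gripper_width: 0.0476
finger_force: 25.0
```

Call:
{"method": "step_arm", "body": {
  "commands": [
    {"dx": 0,"dy": 0,"dz": 0.001,"twist": 0,"claw": 0.3},
    {"dx": 0,"dy": 0,"dz": 0.0007,"twist": 0,"claw": 0.3},
    {"dx": 0,"dy": 0,"dz": 0,"twist": 0,"claw": 0.3}
  ]
}}

```text
t: 12.92
tcp_pos: [0.454, -0.2472, 0.0422]
tool_rot: [180.0, -0.0, 72.0]
ft_force: [-0.4, 0.3, 0.2]
gripper_width: 0.0476
finger_force: 25.0
```

Call:
{"method": "step_arm", "body": {
  "commands": [
    {"dx": 0,"dy": 0,"dz": 0,"twist": 0,"claw": 0.7},
    {"dx": 0,"dy": 0,"dz": 0,"twist": 0,"claw": 0.7},
    {"dx": 0,"dy": 0,"dz": 0,"twist": 0,"claw": 0.7},
    {"dx": 0,"dy": 0,"dz": 0,"twist": 0,"claw": 0.7}
  ]
}}

```text
t: 13.42
tcp_pos: [0.454, -0.2473, 0.042]
tool_rot: [180.0, -0.0, 72.0]
ft_force: [0.2, 0.1, 0.3]
gripper_width: 0.0618
finger_force: 0.0
```

```bash
python3 - <<'E'
from h import *
s=robot.sense();print(s['t'],s['tcp_pos'],s['ft_force'],s['finger_force'],s['gripper_width'])
f=grab('side','s5.png');im=f['img']
print(proj(f,[[.454,-.2472,.06]]))
E
```

```text
13.425 [ 0.45401898 -0.24726214  0.04199339] [0.19641275 0.05057807 0.28875944] 0.0 0.061762827073086495
[[288.99634536 308.37524409]]
```

Call:
{"method": "step_arm", "body": {
  "commands": [
    {"dx": -0.01,"dy": 0,"dz": 0,"twist": 0,"claw": 0.7},
    {"dx": -0.02,"dy": 0,"dz": 0,"twist": 0,"claw": 0.7},
    {"dx": -0.03,"dy": 0,"dz": -0.01,"twist": 0,"claw": 0.7},
    {"dx": -0.01,"dy": 0,"dz": -0.05,"twist": 0,"claw": 0.7},
    {"dx": 0,"dy": 0,"dz": 0,"twist": 0,"claw": 0.7}
  ]
}}

```text
t: 14.1
tcp_pos: [0.433, -0.3173, 0.1048]
tool_rot: [179.7, 0.2, 71.8]
ft_force: [0.4, -0.2, -0.5]
gripper_width: 0.0617
finger_force: 0.0
```

```bash
python3 - <<'E'
from h import *
s=robot.sense();print(s['t'],s['tcp_pos'],s['tool_rot'][2]);f=grab('wrist','w6.png');im=f['img']
hsv=cv2.cvtColor(im,cv2.COLOR_BGR2HSV)
so=cv2.inRange(hsv,(5,60,30),(22,220,200));so[240:]=0
n,l,st,ce=cv2.connectedComponentsWithStats(so)
yaw=np.radians(s['tool_rot'][2]);X=np.array([np.cos(yaw),np.sin(yaw)]);Y=np.array([np.sin(yaw),-np.cos(yaw)])
T=lambda uv,z:((onz(f,uv,z)[:2]-s['tcp_pos'][:2])@np.array([X,Y]).T).round(4)
for i in range(1,n):
    if st[i,4]>500:
        print('soil',st[i],ce[i],T(ce[i],.06),onz(f,ce[i],.06))
        x,y,w,h,_=st[i];print('diam',T((x,y+h/2),.06),T((x+w,y+h/2),.06),T((x+w/2,y),.06),T((x+w/2,y+h),.06))
E
```

```text
14.1 [ 0.43295727 -0.31732677  0.10478605] 71.78974731421579
soil [ 233   59   79   82 5030] [272.12703777  99.21749503] [ 0.075  -0.0021] [ 0.45444227 -0.24541346  0.06      ]
diam [ 0.0746 -0.0222] [0.0747 0.0185] [ 0.0942 -0.0018] [ 0.0539 -0.0019]
```

View pics/w6.png

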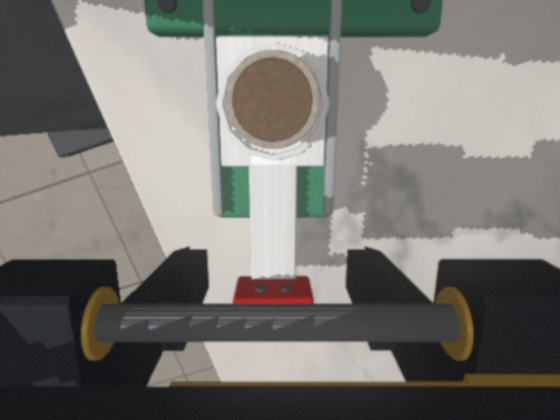

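The ring sits concentric in the recess at about (272,99). The tab top is at about (273,290), ahead of the fingers. Next: shut the gripper, go beyond the tab, lower and push.

Call:
{"method": "step_arm", "body": {
  "commands": [
    {"dx": -0.045,"dy": -0.001,"dz": 0,"twist": 0,"claw": 0},
    {"dx": -0.045,"dy": -0.001,"dz": 0,"twist": 0,"claw": 0},
    {"dx": 0,"dy": 0,"dz": 0,"twist": 0,"claw": 0},
    {"dx": 0,"dy": 0,"dz": 0,"twist": 0,"claw": 0},
    {"dx": 0,"dy": 0,"dz": 0,"twist": 0,"claw": 0}
  ]
}}

```text
t: 14.78
tcp_pos: [0.4032, -0.3968, 0.1014]
tool_rot: [-179.9, -0.1, 72.1]
ft_force: [-0.1, 0.6, 0.5]
gripper_width: 0.0132
finger_force: 0.0
```

Call:
{"method": "step_arm", "body": {
  "commands": [
    {"dx": 0,"dy": 0,"dz": 0.04,"twist": 0,"claw": 0},
    {"dx": 0,"dy": 0,"dz": 0.024,"twist": 0,"claw": 0},
    {"dx": 0,"dy": 0,"dz": 0,"twist": 0,"claw": 0}
  ]
}}

```text
t: 15.15
tcp_pos: [0.4023, -0.3965, 0.0364]
tool_rot: [-179.8, -0.1, 72.1]
ft_force: [-1.0, -0.4, 0.6]
gripper_width: 0.0005
finger_force: 0.0
```

```bash
python3 - <<'E'
from h import *
s=robot.sense();print(s['t'],s['tcp_pos'],s['tool_rot'][2],s['ft_force'],s['gripper_width'])
d=s['tcp_pos'][:2]-np.array([.454,-.2472]);y=np.radians(72.2);print(d@[np.cos(y),np.sin(y)],d@[np.sin(y),-np.cos(y)])
E
```

```text
15.15 [ 0.40228448 -0.39653372  0.03642782] 72.09377112758138 [-0.99252968 -0.40618085  0.61627811] 0.0005434908773811173
-0.1579942116129522 -0.003589247389597358
```

Call:
{"method": "step_arm", "body": {
  "commands": [
    {"dx": 0.015,"dy": 0.002,"dz": -0.003,"twist": 0,"claw": 0},
    {"dx": 0.008,"dy": 0,"dz": 0,"twist": 0,"claw": 0},
    {"dx": 0.006,"dy": 0,"dz": 0,"twist": 0,"claw": 0},
    {"dx": 0.006,"dy": 0,"dz": 0,"twist": 0,"claw": 0},
    {"dx": 0.006,"dy": 0,"dz": 0,"twist": 0,"claw": 0}
  ]
}}

```text
t: 15.78
tcp_pos: [0.4176, -0.3613, 0.0415]
tool_rot: [179.9, 0.1, 71.9]
ft_force: [0.4, -3.4, 2.0]
gripper_width: 0.0006
finger_force: 1.4
```

Call:
{"method": "step_arm", "body": {
  "commands": [
    {"dx": 0.006,"dy": 0,"dz": 0,"twist": 0,"claw": 0},
    {"dx": 0.008,"dy": 0,"dz": 0,"twist": 0,"claw": 0},
    {"dx": 0.008,"dy": 0,"dz": 0,"twist": 0,"claw": 0},
    {"dx": 0.008,"dy": 0,"dz": 0,"twist": 0,"claw": 0},
    {"dx": 0.008,"dy": 0,"dz": 0,"twist": 0,"claw": 0}
  ]
}}

```text
t: 16.4
tcp_pos: [0.4294, -0.3237, 0.041]
tool_rot: [180.0, -0.0, 72.0]
ft_force: [1.1, -3.2, 0.8]
gripper_width: 0.0003
finger_force: 1.4
```

Call:
{"method": "step_arm", "body": {
  "commands": [
    {"dx": 0.008,"dy": 0,"dz": 0,"twist": 0,"claw": 0},
    {"dx": 0.008,"dy": 0,"dz": 0,"twist": 0,"claw": 0},
    {"dx": 0.008,"dy": 0,"dz": 0,"twist": 0,"claw": 0},
    {"dx": 0.008,"dy": 0,"dz": 0,"twist": 0,"claw": 0},
    {"dx": 0.008,"dy": 0,"dz": 0,"twist": 0,"claw": 0}
  ]
}}

```text
t: 17.02
tcp_pos: [0.4414, -0.2857, 0.0409]
tool_rot: [-180.0, -0.0, 72.0]
ft_force: [1.3, -2.8, -0.5]
gripper_width: 0.0003
finger_force: 1.4
```

Call:
{"method": "step_arm", "body": {
  "commands": [
    {"dx": 0.006,"dy": 0,"dz": 0,"twist": 0,"claw": 0},
    {"dx": 0.005,"dy": 0,"dz": 0,"twist": 0,"claw": 0},
    {"dx": 0.003,"dy": 0,"dz": 0,"twist": 0,"claw": 0}
  ]
}}

```text
t: 17.4
tcp_pos: [0.4455, -0.2725, 0.0409]
tool_rot: [-180.0, -0.0, 72.0]
ft_force: [1.3, -3.3, -0.9]
gripper_width: 0.0003
finger_force: 1.3
```

Call:
{"method": "step_arm", "body": {
  "commands": [
    {"dx": 0.003,"dy": 0,"dz": 0,"twist": 0,"claw": 0},
    {"dx": 0.003,"dy": 0,"dz": 0,"twist": 0,"claw": 0},
    {"dx": 0.002,"dy": 0,"dz": 0,"twist": 0,"claw": 0}
  ]
}}

```text
t: 17.77
tcp_pos: [0.448, -0.2651, 0.0409]
tool_rot: [-180.0, -0.0, 72.0]
ft_force: [0.2, -3.1, -1.5]
gripper_width: 0.0006
finger_force: 1.3
```

Call:
{"method": "step_arm", "body": {
  "commands": [
    {"dx": 0.002,"dy": 0,"dz": 0,"twist": 0,"claw": 0},
    {"dx": 0.002,"dy": 0,"dz": 0,"twist": 0,"claw": 0}
  ]
}}

```text
t: 18.02
tcp_pos: [0.449, -0.262, 0.041]
tool_rot: [-180.0, 0.0, 71.9]
ft_force: [-0.7, -6.3, -2.3]
gripper_width: 0.0004
finger_force: 3.2
```

Call:
{"method": "step_arm", "body": {
  "commands": [
    {"dx": 0.001,"dy": 0,"dz": 0,"twist": 0,"claw": 0},
    {"dx": 0,"dy": 0,"dz": 0,"twist": 0,"claw": 0}
  ]
}}

```text
t: 18.27
tcp_pos: [0.449, -0.262, 0.041]
tool_rot: [180.0, 0.1, 71.9]
ft_force: [-0.6, -6.6, -2.3]
gripper_width: 0.0003
finger_force: 2.9
```

Call:
{"method": "step_arm", "body": {
  "commands": [
    {"dx": 0.001,"dy": 0,"dz": 0,"twist": 0,"claw": 0},
    {"dx": 0,"dy": 0,"dz": 0,"twist": 0,"claw": 0}
  ]
}}

```text
t: 18.52
tcp_pos: [0.449, -0.262, 0.041]
tool_rot: [180.0, 0.2, 71.8]
ft_force: [-2.0, -7.8, -1.9]
gripper_width: 0.0003
finger_force: 3.8
```

The slide is on its stop. I'll back off, rise, and work out the plunger height from the earlier side view (plunger front lower edge at about (280,274)).

Call:
{"method": "step_arm", "body": {
  "commands": [
    {"dx": -0.02,"dy": 0,"dz": 0,"twist": 0,"claw": 0},
    {"dx": -0.05,"dy": 0,"dz": 0,"twist": 0,"claw": 0},
    {"dx": -0.01,"dy": 0,"dz": -0.06,"twist": 0,"claw": 0},
    {"dx": 0,"dy": 0,"dz": -0.06,"twist": 0,"claw": 0},
    {"dx": 0,"dy": 0,"dz": -0.06,"twist": 0,"claw": 0}
  ]
}}

```text
t: 19.15
tcp_pos: [0.4243, -0.3339, 0.2222]
tool_rot: [-179.8, -0.1, 72.0]
ft_force: [-0.8, -0.3, -0.0]
gripper_width: 0.0003
finger_force: 0.0
```

Call:
{"method": "step_arm", "body": {
  "commands": [
    {"dx": 0.02,"dy": 0,"dz": -0.06,"twist": 0,"claw": 0},
    {"dx": 0.03,"dy": 0,"dz": -0.05,"twist": 0,"claw": 0},
    {"dx": 0.03,"dy": 0,"dz": -0.02,"twist": 0,"claw": 0},
    {"dx": 0,"dy": 0,"dz": 0,"twist": 0,"claw": 0},
    {"dx": 0,"dy": 0,"dz": 0,"twist": 0,"claw": 0}
  ]
}}

```text
t: 19.77
tcp_pos: [0.4487, -0.2595, 0.3493]
tool_rot: [-179.8, -0.0, 72.0]
ft_force: [-0.0, 0.5, 1.1]
gripper_width: 0.0004
finger_force: 0.0
```

```bash
python3 - <<'E'
from wheel import *
s=robot.sense();print(s['t'],s['tcp_pos'],s['tool_rot'],np.round(s['joints'],1))
f=grab('wrist','w7.png');c=proj(f,[[.4897,-.137,.215]])[0];print(c)
w,n,g=wheel(f,c,240,60);print('hub',w.round(4),n)
if n>20: print(spokes(f,w[:2],g))
S=grab('side','s7.png');S0={**S,'img':cv2.imread('pics/side0.png')}
for z in(.06,.07,.08,.09,.1,.11): print(z,proj(S,[[.4787,-.1576,z]])[0].round(1),end=' ')
for I in(S0,S): print('\n',[tuple(int(k) for k in I['img'][v,280]) for v in range(256,292,2)])
so=cv2.inRange(cv2.cvtColor(S['img'],cv2.COLOR_BGR2HSV),(5,60,30),(20,220,200));so[:262]=0;so[300:]=0;so[:,:262]=0;so[:,300:]=0
n,l,st,ce=cv2.connectedComponentsWithStats(so);i=1+st[1:,4].argmax();print('soil side',st[i],onz(S,ce[i],.06).round(4),proj(S,[[.4893,-.138,.06]]))
E
```

```text
19.775 [ 0.4486869  -0.25953234  0.34932477] [-1.79828105e+02 -1.21480214e-02  7.19960040e+01] [17.1 24.2 12.  99.4 -5.8 57.2 13.3]
[279.05960551  25.62994162]
hub [ 0.4902 -0.136   0.0754] 50
{0.03: [182, 184, 186, 188, 190, 192, 194, 196, 198, 296, 298, 300, 302, 304, 306, 308, 310, 312], 0.042: [184, 186, 188, 190, 192, 194, 196, 298, 300, 302, 304, 306, 308, 310], 0.052: [186, 188, 190, 192, 194, 300, 302, 304, 306, 308, 310]}
0.06 [280.1 278.9] 0.07 [280.2 276.1] 0.08 [280.3 273.3] 0.09 [280.4 270.4] 0.1 [280.5 267.5] 0.11 [280.6 264.6] 
 [(44, 64, 25), (60, 71, 38), (60, 80, 44), (45, 40, 45), (43, 42, 40), (58, 60, 57), (96, 94, 89), (138, 137, 133), (130, 129, 125), (91, 93, 90), (78, 102, 52), (78, 102, 56), (74, 96, 50), (73, 98, 49), (71, 93, 45), (71, 96, 45), (70, 94, 39), (72, 98, 44)]

 [(57, 77, 35), (59, 74, 38), (55, 76, 39), (44, 43, 44), (51, 48, 48), (63, 59, 58), (94, 99, 94), (92, 93, 90), (97, 97, 95), (93, 94, 92), (39, 48, 62), (47, 58, 70), (98, 104, 107), (96, 106, 106), (96, 103, 108), (100, 107, 109), (115, 118, 115), (118, 120, 120)]
soil side [272 273  16   6  46] [ 0.4822 -0.1477  0.06  ] [[280.14053376 272.28241394]]
```

Call:
{"method": "step_arm", "body": {
  "commands": [
    {"dx": 0.045,"dy": -0.002,"dz": 0,"twist": 0,"claw": 0},
    {"dx": 0.0438,"dy": -0.002,"dz": 0,"twist": 0,"claw": 0},
    {"dx": 0,"dy": 0,"dz": 0.05,"twist": 0,"claw": 0},
    {"dx": 0,"dy": 0,"dz": 0.04,"twist": 0,"claw": 0},
    {"dx": 0,"dy": 0,"dz": 0,"twist": 0,"claw": 0}
  ]
}}

```text
t: 20.5
tcp_pos: [0.4709, -0.1741, 0.2575]
tool_rot: [-179.5, 0.0, 71.9]
ft_force: [-0.9, -0.1, 0.4]
gripper_width: 0.0007
finger_force: 0.0
```

Call:
{"method": "step_arm", "body": {
  "commands": [
    {"dx": 0,"dy": 0,"dz": 0.015,"twist": 0,"claw": 0},
    {"dx": 0,"dy": 0,"dz": 0.015,"twist": 0,"claw": 0},
    {"dx": 0,"dy": 0,"dz": 0.012,"twist": 0,"claw": 0},
    {"dx": 0,"dy": 0,"dz": 0.01,"twist": 0,"claw": 0},
    {"dx": 0,"dy": 0,"dz": 0,"twist": 0,"claw": 0}
  ]
}}

```text
t: 21.12
tcp_pos: [0.4733, -0.1742, 0.208]
tool_rot: [-179.9, -0.0, 72.0]
ft_force: [-0.6, -0.6, 0.3]
gripper_width: 0.0006
finger_force: 0.0
```

```bash
cat > st.py <<'E'
from h import *
import sys
H=np.array([.4893,-.1375])
s=robot.sense();p=s['tcp_pos'];r=p[:2]-H;a=np.degrees(np.arctan2(r[1],r[0]))%360;F=s['ft_force'];M=s['torque']
print(f"t {s['t']:.2f} p {p.round(4)} yaw {s['tool_rot'][2]:.1f} F {F.round(1)} M {M.round(2)} r {np.hypot(*r):.4f} ang {a:.1f} rxF {r[0]*F[1]-r[1]*F[0]:.3f} +M {r[0]*F[1]-r[1]*F[0]+M[2]:.3f}")
y=np.radians(s['tool_rot'][2]);X=np.array([np.cos(y),np.sin(y)]);Y=np.array([np.sin(y),-np.cos(y)])
if len(sys.argv)>1: # moves: start angle, step deg, n
    a0,st,n=map(float,sys.argv[1:4]);q=[H+.04*np.array([np.cos(np.radians(a0+i*st)),np.sin(np.radians(a0+i*st))]) for i in range(int(n)+1)]
    for i in range(int(n)): d=q[i+1]-q[i];print(f"{a0+(i+1)*st:.0f}: dx {d@X:.4f} dy {d@Y:.4f}")
E
python3 st.py 245 -20 18
```

```text
t 21.12 p [ 0.4733 -0.1742  0.208 ] yaw 72.0 F [-0.6 -0.6  0.3] M [-0.02  0.05  0.04] r 0.0401 ang 246.5 rxF -0.012 +M 0.031
225: dx 0.0041 dy -0.0133
205: dx 0.0084 dy -0.0111
185: dx 0.0116 dy -0.0076
165: dx 0.0135 dy -0.0031
145: dx 0.0138 dy 0.0017
125: dx 0.0124 dy 0.0063
105: dx 0.0095 dy 0.0102
85: dx 0.0054 dy 0.0128
65: dx 0.0007 dy 0.0139
45: dx -0.0041 dy 0.0133
25: dx -0.0084 dy 0.0111
5: dx -0.0116 dy 0.0076
-15: dx -0.0135 dy 0.0031
-35: dx -0.0138 dy -0.0017
-55: dx -0.0124 dy -0.0063
-75: dx -0.0095 dy -0.0102
-95: dx -0.0054 dy -0.0128
-115: dx -0.0007 dy -0.0139
```

Call:
{"method": "step_arm", "body": {
  "commands": [
    {"dx": 0.0041,"dy": -0.0133,"dz": 0.004,"twist": 0,"claw": 0},
    {"dx": 0.0084,"dy": -0.0111,"dz": 0,"twist": 0,"claw": 0},
    {"dx": 0.0116,"dy": -0.0076,"dz": 0,"twist": 0,"claw": 0}
  ]
}}

```text
t: 21.5
tcp_pos: [0.4531, -0.144, 0.2056]
tool_rot: [179.5, 0.1, 71.8]
ft_force: [3.0, -6.0, 0.2]
gripper_width: 0.0003
finger_force: 2.8
```

```bash
python3 st.py
```

```text
t 21.50 p [ 0.4531 -0.144   0.2056] yaw 71.8 F [ 3.  -6.   0.2] M [-1.44 -0.46  0.02] r 0.0368 ang 190.1 rxF 0.238 +M 0.257
```

Call:
{"method": "step_arm", "body": {
  "commands": [
    {"dx": 0.0135,"dy": -0.0031,"dz": 0,"twist": 0,"claw": 0},
    {"dx": 0.0138,"dy": 0.0017,"dz": 0,"twist": 0,"claw": 0}
  ]
}}

```text
t: 21.75
tcp_pos: [0.4568, -0.1197, 0.2053]
tool_rot: [179.9, 0.3, 71.6]
ft_force: [-3.0, -8.4, 0.3]
gripper_width: 0.0003
finger_force: 4.0
```

```bash
python3 st.py
```

```text
t 21.75 p [ 0.4568 -0.1197  0.2053] yaw 71.6 F [-3.  -8.4  0.3] M [-1.89  1.06 -0.09] r 0.0370 ang 151.3 rxF 0.326 +M 0.233
```

Call:
{"method": "step_arm", "body": {
  "commands": [
    {"dx": 0.0124,"dy": 0.0063,"dz": 0,"twist": 0,"claw": 0},
    {"dx": 0.0095,"dy": 0.0102,"dz": 0,"twist": 0,"claw": 0}
  ]
}}

```text
t: 22.0
tcp_pos: [0.4761, -0.1005, 0.2042]
tool_rot: [-179.6, 0.2, 71.8]
ft_force: [-6.9, -3.2, 1.5]
gripper_width: 0.0003
finger_force: 3.0
```

```bash
python3 st.py
```

```text
t 22.00 p [ 0.4761 -0.1005  0.2042] yaw 71.8 F [-6.9 -3.2  1.5] M [-0.67  1.43 -0.05] r 0.0392 ang 109.6 rxF 0.299 +M 0.252
```

Call:
{"method": "step_arm", "body": {
  "commands": [
    {"dx": 0.0054,"dy": 0.0128,"dz": 0,"twist": 0,"claw": 0}
  ]
}}

```text
t: 22.12
tcp_pos: [0.4879, -0.0985, 0.2037]
tool_rot: [-179.3, 0.2, 71.9]
ft_force: [-12.0, -1.1, 1.0]
gripper_width: 0.0003
finger_force: 4.6
```

```bash
python3 st.py 85 -10 16
```

```text
t 22.12 p [ 0.4879 -0.0985  0.2037] yaw 71.9 F [-12.   -1.1   1. ] M [-0.38  2.42 -0.21] r 0.0390 ang 92.0 rxF 0.468 +M 0.256
75: dx 0.0010 dy 0.0069
65: dx -0.0002 dy 0.0070
55: dx -0.0014 dy 0.0068
45: dx -0.0026 dy 0.0065
35: dx -0.0037 dy 0.0059
25: dx -0.0047 dy 0.0052
15: dx -0.0055 dy 0.0043
5: dx -0.0061 dy 0.0033
-5: dx -0.0066 dy 0.0022
-15: dx -0.0069 dy 0.0010
-25: dx -0.0070 dy -0.0002
-35: dx -0.0068 dy -0.0014
-45: dx -0.0065 dy -0.0026
-55: dx -0.0059 dy -0.0037
-65: dx -0.0052 dy -0.0047
-75: dx -0.0043 dy -0.0055
```

Call:
{"method": "step_arm", "body": {
  "commands": [
    {"dx": 0.001,"dy": 0.0069,"dz": 0,"twist": 0,"claw": 0},
    {"dx": -0.0002,"dy": 0.007,"dz": 0,"twist": 0,"claw": 0}
  ]
}}

```text
t: 22.38
tcp_pos: [0.5012, -0.1003, 0.2032]
tool_rot: [-179.2, 0.1, 71.9]
ft_force: [-8.9, 2.1, 0.7]
gripper_width: 0.0004
finger_force: 3.8
```

```bash
python3 st.py
```

```text
t 22.38 p [ 0.5012 -0.1003  0.2032] yaw 71.9 F [-8.9  2.1  0.7] M [ 0.35  1.93 -0.1 ] r 0.0391 ang 72.2 rxF 0.357 +M 0.258
```

Still running free (0.25 N m). I'll carry on in small steps.

Call:
{"method": "step_arm", "body": {
  "commands": [
    {"dx": -0.0014,"dy": 0.0068,"dz": 0,"twist": 0,"claw": 0},
    {"dx": -0.0026,"dy": 0.0065,"dz": 0,"twist": 0,"claw": 0}
  ]
}}

```text
t: 22.62
tcp_pos: [0.5134, -0.1067, 0.2032]
tool_rot: [-179.2, -0.0, 72.0]
ft_force: [-8.8, 5.5, 0.7]
gripper_width: 0.0003
finger_force: 4.1
```

```bash
python3 st.py
```

```text
t 22.62 p [ 0.5134 -0.1067  0.2032] yaw 72.0 F [-8.8  5.5  0.7] M [ 1.03  1.84 -0.05] r 0.0391 ang 52.0 rxF 0.403 +M 0.350
```

Call:
{"method": "step_arm", "body": {
  "commands": [
    {"dx": -0.0037,"dy": 0.0059,"dz": 0,"twist": 0,"claw": 0}
  ]
}}

```text
t: 22.75
tcp_pos: [0.5179, -0.1111, 0.2031]
tool_rot: [-179.2, -0.1, 72.1]
ft_force: [-8.0, 7.5, 0.8]
gripper_width: 0.0009
finger_force: 4.3
```

```bash
python3 st.py
```

```text
t 22.75 p [ 0.5179 -0.1111  0.2031] yaw 72.1 F [-8.   7.5  0.8] M [ 1.41  1.72 -0.08] r 0.0389 ang 42.7 rxF 0.426 +M 0.345
```

Call:
{"method": "step_arm", "body": {
  "commands": [
    {"dx": -0.0047,"dy": 0.0052,"dz": 0,"twist": 0,"claw": 0}
  ]
}}

```text
t: 22.88
tcp_pos: [0.5216, -0.1163, 0.2031]
tool_rot: [-179.2, -0.2, 72.1]
ft_force: [-7.3, 9.8, 0.3]
gripper_width: 0.0004
finger_force: 4.6
```

```bash
python3 st.py
```

```text
t 22.88 p [ 0.5216 -0.1163  0.2031] yaw 72.1 F [-7.3  9.8  0.3] M [ 1.67  1.65 -0.03] r 0.0386 ang 33.2 rxF 0.470 +M 0.441
```

Call:
{"method": "step_arm", "body": {
  "commands": [
    {"dx": -0.0055,"dy": 0.0043,"dz": 0,"twist": 0,"claw": 0}
  ]
}}

```text
t: 23.0
tcp_pos: [0.5245, -0.1221, 0.2031]
tool_rot: [-179.2, -0.2, 72.2]
ft_force: [-6.7, 11.1, -0.4]
gripper_width: 0.0006
finger_force: 4.8
```

```bash
python3 st.py 15 -5 5
```

```text
t 23.00 p [ 0.5245 -0.1221  0.2031] yaw 72.2 F [-6.7 11.1 -0.4] M [1.94 1.43 0.02] r 0.0384 ang 23.7 rxF 0.492 +M 0.510
10: dx -0.0030 dy 0.0018
5: dx -0.0032 dy 0.0015
0: dx -0.0033 dy 0.0012
-5: dx -0.0034 dy 0.0009
-10: dx -0.0034 dy 0.0006
```

Call:
{"method": "step_arm", "body": {
  "commands": [
    {"dx": 0,"dy": 0,"dz": 0,"twist": 0,"claw": 0}
  ]
}}

```text
t: 23.12
tcp_pos: [0.5258, -0.1232, 0.2033]
tool_rot: [-179.4, -0.2, 72.1]
ft_force: [-4.1, 6.2, -1.6]
gripper_width: 0.0005
finger_force: 3.1
```

```bash
python3 st.py
```

```text
t 23.12 p [ 0.5258 -0.1232  0.2033] yaw 72.1 F [-4.1  6.2 -1.6] M [1.32 0.88 0.01] r 0.0392 ang 21.4 rxF 0.287 +M 0.295
```

Call:
{"method": "step_arm", "body": {
  "commands": [
    {"dx": -0.003,"dy": 0.0018,"dz": 0,"twist": 0,"claw": 0}
  ]
}}

```text
t: 23.25
tcp_pos: [0.526, -0.1249, 0.2032]
tool_rot: [-179.3, -0.3, 72.2]
ft_force: [-6.8, 11.0, 1.0]
gripper_width: 0.0006
finger_force: 4.8
```

```bash
python3 st.py
```

```text
t 23.25 p [ 0.526  -0.1249  0.2032] yaw 72.2 F [-6.8 11.   1. ] M [ 2.07  1.48 -0.03] r 0.0388 ang 18.9 rxF 0.488 +M 0.455
```

Call:
{"method": "step_arm", "body": {
  "commands": [
    {"dx": -0.0032,"dy": 0.0015,"dz": 0,"twist": 0,"claw": 0}
  ]
}}

```text
t: 23.38
tcp_pos: [0.5264, -0.128, 0.2032]
tool_rot: [-179.3, -0.3, 72.2]
ft_force: [-6.1, 11.0, 0.4]
gripper_width: 0.0004
finger_force: 5.0
```

```bash
python3 st.py
```

```text
t 23.38 p [ 0.5264 -0.128   0.2032] yaw 72.2 F [-6.1 11.   0.4] M [ 2.27  1.29 -0.02] r 0.0383 ang 14.4 rxF 0.467 +M 0.443
```

Call:
{"method": "step_arm", "body": {
  "commands": [
    {"dx": -0.0033,"dy": 0.0012,"dz": 0,"twist": 0,"claw": 0}
  ]
}}

```text
t: 23.5
tcp_pos: [0.5267, -0.1311, 0.2032]
tool_rot: [-179.3, -0.3, 72.2]
ft_force: [-5.4, 12.7, 0.7]
gripper_width: 0.0006
finger_force: 5.2
```

```bash
python3 st.py 0 -6 6
```

```text
t 23.50 p [ 0.5267 -0.1311  0.2032] yaw 72.2 F [-5.4 12.7  0.7] M [ 2.41  1.14 -0.03] r 0.0379 ang 9.8 rxF 0.509 +M 0.479
-6: dx -0.0040 dy 0.0011
-12: dx -0.0041 dy 0.0006
-18: dx -0.0042 dy 0.0002
-24: dx -0.0042 dy -0.0002
-30: dx -0.0041 dy -0.0007
-36: dx -0.0040 dy -0.0011
```

Call:
{"method": "step_arm", "body": {
  "commands": [
    {"dx": -0.004,"dy": 0.0011,"dz": 0,"twist": 0,"claw": 0}
  ]
}}

```text
t: 23.62
tcp_pos: [0.5268, -0.1337, 0.2032]
tool_rot: [-179.3, -0.5, 72.3]
ft_force: [-5.6, 19.1, 2.6]
gripper_width: 0.0008
finger_force: 8.6
```

```bash
python3 st.py
```

```text
t 23.62 p [ 0.5268 -0.1337  0.2032] yaw 72.3 F [-5.6 19.1  2.6] M [ 3.9   1.15 -0.26] r 0.0377 ang 5.8 rxF 0.737 +M 0.477
```

```bash
python3 - <<'E'
import numpy as np
H=np.array([.4893,-.1375])
y=np.radians(72);X=np.array([np.cos(y),np.sin(y)]);Y=np.array([np.sin(y),-np.cos(y)])
for hy in(.0175,.013):
  for p,m in(((.4531,-.144),.257),((.4568,-.1197),.233),((.4761,-.1005),.252),((.4879,-.0985),.256),((.5012,-.1003),.258),((.5134,-.1067),.35),((.5179,-.1111),.345),((.5216,-.1163),.441),((.5245,-.1221),.51),((.526,-.1249),.455),((.5264,-.128),.443),((.5267,-.1311),.479),((.5268,-.1337),.477)):
    r=np.array(p)-H;a0=np.arctan2(r[1],r[0]);b=[]
    for i in(-.009,.009):
        for j in(-hy,hy):
            q=r+i*X+j*Y;d=(np.arctan2(q[1],q[0])-a0+np.pi)%(2*np.pi)-np.pi
            b.append((d-np.arcsin(.0055/np.hypot(*q)),np.hypot(*q)))
    k=min(b);print(np.degrees(a0).round(1)%360,'spoke',(np.degrees(a0+k[0])%360).round(1),'rc',round(k[1],4),m)
E
```

```text
190.2 spoke 165.3 rc 0.0506 0.257
151.3 spoke 109.1 rc 0.0247 0.233
109.6 spoke 73.4 rc 0.0406 0.252
92.1 spoke 52.2 rc 0.028 0.256
72.3 spoke 32.9 rc 0.0347 0.258
52.0 spoke 16.3 rc 0.0415 0.35
42.7 spoke 9.2 rc 0.0442 0.345
33.3 spoke 2.1 rc 0.0467 0.441
23.6 spoke 355.2 rc 0.0491 0.51
18.9 spoke 352.2 rc 0.0506 0.455
14.4 spoke 348.8 rc 0.0512 0.443
9.7 spoke 345.5 rc 0.0518 0.479
5.8 spoke 342.8 rc 0.0524 0.477
190.2 spoke 165.6 rc 0.0462 0.257
151.3 spoke 116.6 rc 0.0283 0.233
109.6 spoke 79.7 rc 0.0416 0.252
92.1 spoke 61.3 rc 0.0277 0.256
72.3 spoke 39.2 rc 0.0327 0.258
52.0 spoke 20.2 rc 0.0383 0.35
42.7 spoke 12.1 rc 0.0406 0.345
33.3 spoke 4.2 rc 0.0428 0.441
23.6 spoke 356.6 rc 0.0449 0.51
18.9 spoke 353.2 rc 0.0463 0.455
14.4 spoke 349.5 rc 0.0468 0.443
9.7 spoke 345.8 rc 0.0474 0.479
5.8 spoke 342.8 rc 0.0479 0.477
```

The extra force of about 8 N passes through the hub axis and adds no wheel moment, so the finger is brushing the hub. I'll shift outward a little and continue gently.

Call:
{"method": "step_arm", "body": {
  "commands": [
    {"dx": -0.001,"dy": 0.004,"dz": 0,"twist": 0,"claw": 0}
  ]
}}

```text
t: 23.75
tcp_pos: [0.5296, -0.1346, 0.203]
tool_rot: [-179.1, -0.5, 72.3]
ft_force: [-7.2, 17.4, 0.8]
gripper_width: 0.0
finger_force: 7.4
```

```bash
python3 st.py
```

```text
t 23.75 p [ 0.5296 -0.1346  0.203 ] yaw 72.3 F [-7.2 17.4  0.8] M [ 3.53  1.47 -0.22] r 0.0404 ang 4.1 rxF 0.721 +M 0.499
```

Call:
{"method": "step_arm", "body": {
  "commands": [
    {"dx": -0.0042,"dy": 0.0004,"dz": 0,"twist": 0,"claw": 0}
  ]
}}

```text
t: 23.88
tcp_pos: [0.5299, -0.1364, 0.203]
tool_rot: [-179.2, -0.7, 72.4]
ft_force: [-2.9, 22.7, 1.9]
gripper_width: 0.0001
finger_force: 9.8
```

```bash
python3 st.py
```

```text
t 23.88 p [ 0.5299 -0.1364  0.203 ] yaw 72.4 F [-2.9 22.7  1.9] M [ 4.52  0.95 -0.41] r 0.0406 ang 1.5 rxF 0.922 +M 0.514
```

Running torque is now about 0.26 N m above free. I'll leave it there, back off and rise.

Call:
{"method": "step_arm", "body": {
  "commands": [
    {"dx": 0.005,"dy": -0.001,"dz": 0,"twist": 0,"claw": 0},
    {"dx": 0.008,"dy": -0.002,"dz": 0,"twist": 0,"claw": 0},
    {"dx": 0.004,"dy": 0,"dz": 0,"twist": 0,"claw": 0},
    {"dx": 0,"dy": 0,"dz": 0,"twist": 0,"claw": 0}
  ]
}}

```text
t: 24.38
tcp_pos: [0.5347, -0.1318, 0.2045]
tool_rot: [-180.0, 0.1, 71.9]
ft_force: [-2.4, 0.0, 2.2]
gripper_width: 0.0002
finger_force: 1.4
```

```bash
python3 st.py
```

```text
t 24.38 p [ 0.5347 -0.1318  0.2045] yaw 71.9 F [-2.4  0.   2.2] M [-0.1   0.67 -0.01] r 0.0458 ang 7.1 rxF 0.015 +M 0.005
```

Call:
{"method": "step_arm", "body": {
  "commands": [
    {"dx": 0.004,"dy": -0.0075,"dz": 0,"twist": 0,"claw": 0},
    {"dx": 0,"dy": 0,"dz": 0,"twist": 0,"claw": 0}
  ]
}}

```text
t: 24.62
tcp_pos: [0.5294, -0.1244, 0.2044]
tool_rot: [180.0, -0.0, 72.0]
ft_force: [0.8, 0.0, 0.6]
gripper_width: 0.0005
finger_force: 0.0
```

```bash
python3 st.py
```

```text
t 24.62 p [ 0.5294 -0.1244  0.2044] yaw 72.0 F [0.8 0.  0.6] M [-0.05  0.07 -0.03] r 0.0422 ang 18.1 rxF -0.010 +M -0.035
```

Call:
{"method": "step_arm", "body": {
  "commands": [
    {"dx": 0,"dy": 0,"dz": -0.02,"twist": 0,"claw": 0},
    {"dx": 0,"dy": 0,"dz": -0.04,"twist": 0,"claw": 0},
    {"dx": 0,"dy": 0,"dz": -0.05,"twist": 0,"claw": 0},
    {"dx": 0,"dy": 0,"dz": -0.036,"twist": 0,"claw": 0},
    {"dx": -0.03,"dy": -0.01,"dz": 0,"twist": 0,"claw": 0}
  ]
}}

```text
t: 25.25
tcp_pos: [0.5139, -0.1491, 0.3532]
tool_rot: [179.5, -0.1, 72.3]
ft_force: [-0.5, -0.5, -0.9]
gripper_width: 0.0002
finger_force: 0.0
```

Call:
{"method": "step_arm", "body": {
  "commands": [
    {"dx": -0.03,"dy": -0.01,"dz": 0,"twist": 0,"claw": 0},
    {"dx": -0.03,"dy": -0.01,"dz": 0,"twist": 0,"claw": 0},
    {"dx": 0,"dy": 0,"dz": 0,"twist": 0,"claw": 0},
    {"dx": 0,"dy": 0,"dz": 0,"twist": 0,"claw": 0}
  ]
}}

```text
t: 25.75
tcp_pos: [0.4739, -0.2006, 0.3503]
tool_rot: [180.0, -0.1, 72.0]
ft_force: [0.3, 0.2, -0.0]
gripper_width: 0.0001
finger_force: 0.0
```

```bash
python3 - <<'E'
from wheel import *
s=robot.sense();print(s['t'],s['tcp_pos'],s['tool_rot'][2],s['ft_force'].round(1))
f=grab('wrist','w9.png');c=proj(f,[[.4896,-.137,.215]])[0];print(c)
w,n,g=wheel(f,c,240,60);print('hub',w.round(4),n,spokes(f,w[:2],g))
S=grab('side','s9.png');hsv=cv2.cvtColor(S['img'],cv2.COLOR_BGR2HSV)
print([tuple(int(k) for k in S['img'][v,280]) for v in range(262,296,2)])
for (u,v) in((223,226),(218,202)): print('now',S['img'][v,u],'start',cv2.imread('pics/side0.png')[v,u])
red=cv2.inRange(hsv,(0,150,60),(8,255,255));red[:270]=0;red[375:]=0;red[:,:250]=0;red[:,330:]=0
c=max(cv2.findContours(red,cv2.RETR_EXTERNAL,cv2.CHAIN_APPROX_NONE)[0],key=cv2.contourArea);x,y,w_,h=cv2.boundingRect(c);print('tab',x,y,w_,h,onz(S,(x+w_/2,y+h),.025).round(4),'expect outer',(.4893-.306*.12,-.1375-.952*.12))
E
```

```text
25.75 [ 0.47387574 -0.20057612  0.35034443] 72.03556148300686 [ 0.3  0.2 -0. ]
[270.66907103 117.69889252]
hub [ 0.4896 -0.1375  0.0747] 62 {0.03: [90, 92, 94, 96, 98, 100, 102, 104, 210, 212, 214, 216, 218, 220, 222, 224, 332, 334, 336, 338, 340, 342, 344, 346, 348], 0.042: [94, 96, 98, 100, 102, 214, 216, 218, 220, 222, 334, 336, 338, 340, 342, 344], 0.052: [98, 100, 102, 214, 216, 218, 334, 336, 338, 340, 342, 344]}
[(41, 43, 48), (43, 42, 39), (45, 50, 47), (44, 42, 43), (38, 37, 40), (86, 85, 81), (97, 97, 92), (95, 95, 90), (93, 93, 90), (95, 103, 106), (100, 109, 113), (95, 104, 107), (96, 103, 108), (115, 119, 115), (116, 118, 114), (110, 113, 110), (170, 172, 173)]
now [150 154 154] start [51 69 85]
now [81 86 90] start [81 87 87]
tab 278 308 21 13 [ 0.4497 -0.255   0.025 ] expect outer (0.45258000000000004, -0.25174)
```

The wheel stayed where I left it: the spokes are at 339, 99 and 219 degrees, 3.65 rad on from the start. The plunger meets the ring in the side view and the tab is at its home position. Handing in.

```bash
python3 -c "
from cell import robot
print(robot.hand_in())"
```

```text
the job is handed in; nothing more can be done
None
```

I set the soil ring in the recess, pushed the slide onto its stop and wound the wheel to about 0.26 N m above free running (roughly 52 N on the soil by estimate, no direct reading), then handed in at about 26 s; no verdict was returned.

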